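# Clear the jar off the tin and read the tin's lid through the lens

## Robot

A 7-joint arm with a two-finger parallel gripper is mounted at the origin on a cart in front of the work surface, level with it; the furniture and walls round the work are solid. World frame = base frame: x ahead of the robot, y to its left, z up, the work surface at z = 0. Lengths are in m, angles in rad, forces in N, time in s.
With the tool pointing down it reaches from about 0.4 to 0.875 m from the base axis. Payload 4.4 kg.
Tool frame: the origin (TCP) lies midway between the tips of the shut fingers; the grasp point (between the pads) lies 19 mm behind it (env.hold_point_z is the distance from the TCP to the grasp point, in m); z points along the fingers, y is the direction in which the jaws open and shut (so a half turn about z gives the same grasp; the last joint's range is limited). The gripper opens to 85 mm and grips with 20 to 120 N. Pads are 22 mm wide; open, the fingers measure 114 mm over their backs; the gripper's body (76 mm by 85 mm) begins 54 mm behind the grasp point. The pads swing forward as they close: fully open they stand 13 mm farther back than shut.
Start: joints at [1.061, 0.628, 0.038, 1.517, -0.027, 0.996, -0.02], TCP at [0.279, -0.587, 0.21] pointing down, gripper open.
Joint ranges: [-3.06, 3.06], [-0.37, 2.12], [-1.25, 1.32], [0.18, 2.47], [-1.1, 4.24], [0.23, 1.98], [-2.94, 2.94]. Speed limits (rad/s): [2.57, 2.57, 3.14, 3.14, 3.14, 3.14, 3.14].

## Interface

Orientations are given as a 3x3 rotation matrix whose columns are the frame's x, y, z axes.
In Python, from workcell import env, vision, order gives the robot as it stands.
- The arm moves only by the tool drive_tool, never from a script. Its argument "targets" is a list of rows, each an object of numbers: "tx", "ty", "tz": the shift along the tool's x, y, z scaled (see below); "ax", "ay", "az": the turn, a rotation vector about the tool's x, y, z scaled (see below); "fingers": the opening in per cent of the stroke, from 0 (shut) to 100 (fully open). A call has 1 to 5 rows; each row shifts and turns the commanded pose from where the row before left it, along the tool's axes as they then stand; what a row does not reach is not made up. The controller multiplies each number of a shift by 30 mm and each number of a turn by 0.08 rad. A row lasts 1/12 s, in which the tool goes at most 41.7 mm and 7.16 degrees, less where a joint would pass 70% of its speed; a pose out of reach is approached as far as the arm can. A call with a number of a shift or a turn outside -1 to 1 is refused whole. A call with a gripper value outside its range is refused whole. The fingers move at their own pace and stop on an object; "grip_force" is the grip in N (left out, the last holds). Time passes only in rows, so rows that do not move let the fingers close. It gives the time, the measured TCP pose, the force and the opening at its end, in the units of the state.
- env.sense(): the state, without advancing time (a new reading comes with each control period).
- vision.camera(name): name is "scene" or "side" or "wrist"; returns (picture, depth): 420x560x3 uint8, blue, green, red; 420x560 float32, m along the optical axis (not along the pixel's ray), 0 where there is no reading.
- vision.get_calibration(name): a dict with "fx", "fy", "cx", "cy" (pixels), "rvec" (rotation vector, rad) and "tvec" (3), from world to camera coordinates, as OpenCV has them. Camera axes: x right, y down, z forward; pixel columns grow to the right and rows downward; lengths in m; the calibration is good to about 2 mm. A picture is of the moment at which its call begins: read the wrist's pose just before it. get_calibration takes no time and is no camera call; for the wrist camera it gives the pose at the moment of the call.
- order.finish_job(): hands the job in, once; it reports no verdict.
The state is a dict: "time": time; "qpos": joint angles; "qd": joint speeds; "effort": joint torques, N m; "tcp_pos": TCP position; "eef_rot": TCP orientation; "contact_force": force on the tool from outside, world axes, zero at the start; "ft_torque": the same for the moment, N m; "finger_gap": finger opening in m.
Only numpy, scipy, OpenCV 4.12 (cv2) and the standard library are available. Lean on these libraries where they do the work, as an engineer would, in place of code of your own. Each camera call takes 0.05 s, during which the arm holds its last target. There are 200 camera calls.

## Task

I want to read the small print on the lid of the flat tin, but a spice jar is standing on it: put that jar back upright in the empty place of the spice rack so that the row is complete, and let go of it. Then pick up the reading lens and hold it level and centred over the tin's lid, with the glass 80 mm above the lid, where it is in focus. Finish while still holding it there, steady; leave the tin where it stands and the other things on the worktop undisturbed.

Things in the scene. Friction and masses are not known exactly. Their poses are not given: they have to be found in the camera images.
- jar_1: spice jar with a black cap, a plain cylinder 41 mm in diameter and 105 mm tall, 0.08 to 0.15 kg, label round its body, glass above the label; origin at the centre of its underside, z up along the jar. The four jars are alike in size; one of them stands on the flat tin, the others in the rack, and which is which varies.
- jar_2: spice jar with a black cap, a plain cylinder 41 mm in diameter and 105 mm tall, 0.08 to 0.15 kg, label round its body, glass above the label; origin at the centre of its underside, z up along the jar. The four jars are alike in size; one of them stands on the flat tin, the others in the rack, and which is which varies.
- jar_3: spice jar with a black cap, a plain cylinder 41 mm in diameter and 105 mm tall, 0.08 to 0.15 kg, label round its body, glass above the label; origin at the centre of its underside, z up along the jar. The four jars are alike in size; one of them stands on the flat tin, the others in the rack, and which is which varies.
- jar_4: spice jar with a black cap, a plain cylinder 41 mm in diameter and 105 mm tall, 0.08 to 0.15 kg, label round its body, glass above the label; origin at the centre of its underside, z up along the jar. The four jars are alike in size; one of them stands on the flat tin, the others in the rack, and which is which varies.
- rack: fixed wooden spice rack 70 mm deep (x), 238 mm long (y); four bays in a row along y, 52 mm apart, each 46 mm clear both ways, floor 24 mm above the worktop; between bays 6 mm dividers 22 mm tall; end panels to 70 mm, front and back steel rails to 62 mm above the worktop. Origin: centre of the underside; x points away from the robot, z up
- bay_1 (a point): centre of the floor of bay 1 of the rack (bay 1 is the leftmost seen from the robot, bay 4 the rightmost); a jar that stands in the bay has its origin within 4 mm of it. The bay without a jar is the empty place.
- bay_2 (a point): centre of the floor of bay 2 of the rack (bay 1 is the leftmost seen from the robot, bay 4 the rightmost); a jar that stands in the bay has its origin within 4 mm of it. The bay without a jar is the empty place.
- bay_3 (a point): centre of the floor of bay 3 of the rack (bay 1 is the leftmost seen from the robot, bay 4 the rightmost); a jar that stands in the bay has its origin within 4 mm of it. The bay without a jar is the empty place.
- bay_4 (a point): centre of the floor of bay 4 of the rack (bay 1 is the leftmost seen from the robot, bay 4 the rightmost); a jar that stands in the bay has its origin within 4 mm of it. The bay without a jar is the empty place.
- flat_tin: flat oblong tin with a ring-pull lid, loose, 63 mm (its x) by 105 mm (its y) and 24 mm high, lying on the worktop; origin at the centre of its underside, z up. At the start a jar stands about on the middle of its lid. Keep clear of the tall cupboard on the worktop at the right: its front is at x = 0.52 and its left side at y = 0.03, in the world.
- lid_centre (a point): centre of the flat tin's lid, on its upper face, 24 mm above the worktop
- lens: reading lens, 0.07 to 0.11 kg, lying flat: steel rim 80 mm across, 12 mm thick, round a clear glass; flat-sided black handle 18 mm wide (y), 13 mm thick, from 54 to 126 mm behind the glass centre. Origin: underside below the glass centre; x from handle to glass, z the lens axis (up). Centre of mass about 40 mm behind the glass centre
- glass_centre (a point): middle of the glass, 6 mm above the lens's underside; this point belongs 80 mm above point lid_centre
- handle_grip (a point): point on the handle for the grasp, 74 mm behind the middle of the glass, mid-thickness; pinch it across its 18 mm width
- onion_1: red onion, 78 mm wide, 84 mm high, bystander; origin at its underside
- mug: small cream cup with a handle, 59 x 83 x 55 mm, bystander; origin at the centre of its underside
- garlic: garlic bulb, 53 mm, bystander; origin at its underside
Not all that is in view belongs to the job. What is shaped like the jar_3 but green or purple is not meant.

How it is judged:
On the way, in this order (a step that is already met when the one before it is completed fails the run):
1. the jar stands in the empty bay, all four jars upright in the row and let go ((horizontal distance between jar_1 and bay_1 below 0.008 m or horizontal distance between jar_1 and bay_2 below 0.008 m or horizontal distance between jar_1 and bay_3 below 0.008 m or horizontal distance between jar_1 and bay_4 below 0.008 m) and z of each of jar_1, jar_2, jar_3, jar_4 in the frame of rack below 0.029 m and angle between each of jar_1, jar_2, jar_3, jar_4's own z axis and vertical below 0.08 rad and (horizontal distance between jar_2 and bay_1 below 0.008 m or horizontal distance between jar_2 and bay_2 below 0.008 m or horizontal distance between jar_2 and bay_3 below 0.008 m or horizontal distance between jar_2 and bay_4 below 0.008 m) and (horizontal distance between jar_3 and bay_1 below 0.008 m or horizontal distance between jar_3 and bay_2 below 0.008 m or horizontal distance between jar_3 and bay_3 below 0.008 m or horizontal distance between jar_3 and bay_4 below 0.008 m) and (horizontal distance between jar_4 and bay_1 below 0.008 m or horizontal distance between jar_4 and bay_2 below 0.008 m or horizontal distance between jar_4 and bay_3 below 0.008 m or horizontal distance between jar_4 and bay_4 below 0.008 m) and contact force between each of jar_1, jar_2, jar_3, jar_4 and the fingers below 0.1 N), for 0.3 s.
2. the lens is lifted off the worktop by the fingers (height (world z) of glass_centre above 0.035 m and contact force between lens and the fingers above 2 N), for 0.2 s.
At the end, for the whole second after the job is handed in: All four jars stand upright in the bays, let go; the tin is within 20 mm of where it stood; the lens, at rest, is held by the fingers alone, level within 0.09 rad, its glass within 15 mm of the lid's centre from above and 70 to 90 mm above the lid (all of step 1 and horizontal distance between glass_centre and lid_centre below 0.015 m and z of glass_centre in the frame of lid_centre between 0.07 and 0.09 m and angle between lens's own z axis and vertical below 0.09 rad and contact force between lens and the fingers above 2 N and contact force between lens and flat_tin below 0.1 N and contact force between lens and rack below 0.1 N and contact force between lens and jar_1 below 0.1 N and contact force between lens and jar_2 below 0.1 N and contact force between lens and jar_3 below 0.1 N and contact force between lens and jar_4 below 0.1 N and linear speed of lens below 0.02 m/s and angular speed of lens below 0.15 rad/s and distance of flat_tin from where it was at the start of the episode below 0.02 m and angle between flat_tin's own z axis and vertical below 0.08 rad); the arm keeps its last pose, push and grip.
It fails at once if a bystander is moved more than 30 mm (distance of any of onion_1, mug, garlic from where it was at the start of the episode above 0.03 m).
It fails at once if a jar is tipped over (angle between any of jar_1, jar_2, jar_3, jar_4's own z axis and vertical above 0.6 rad).
It fails at once if the flat tin is moved more than 20 mm (distance of flat_tin from where it was at the start of the episode above 0.02 m).
It also fails if it takes over 54 s, if anything falls off the work surface, if the arm or the gripper's body presses on something with over 40 N, if the wrist force passes 120 N, or if a joint passes its speed limit or range.

## Working session

There is one attempt and no reset: what is moved stays moved. The work goes in short steps, Python scripts to look and compute and a tool call to move; the robot and the scene stay as the last step left them, time stands still between calls to the robot, and variables do not carry over. Pictures are saved under pics/ and viewed, about 8 in all and at most 12, crops included, and the job is handed in when it is done.

Besides the shell and the picture viewer there is one more tool, called after "Emit:" by a JSON object that holds its "name" and its "arguments". drive_tool: Moves the arm, as the interface text tells. Shifts and turns lie within -1 to 1; 1 stands for 30 mm of shift or 0.08 rad of turn. Its arguments: {"type":"object","properties":{"targets":{"type":"array","items":{"type":"object","properties":{"tx":{"type":"number"},"ty":{"type":"number"},"tz":{"type":"number"},"ax":{"type":"number"},"ay":{"type":"number"},"az":{"type":"number"},"fingers":{"type":"number"}}}},"grip_force":{"type":"number"}},"required":["targets"]}

```bash
ls; mkdir -p pics; cat > h.py <<'E'
import numpy as np, cv2
from workcell import env, vision, order
def cal(n):
    c=vision.get_calibration(n); R=cv2.Rodrigues(np.array(c["rvec"],float))[0]; return c,R,np.array(c["tvec"],float).ravel()
def cloud(n,d,C=None):
    c,R,t=C or cal(n); v,u=np.mgrid[:d.shape[0],:d.shape[1]]
    P=np.stack([(u-c["cx"])/c["fx"]*d,(v-c["cy"])/c["fy"]*d,d],-1)
    return (P-t)@R
def snap(n):
    C=cal(n); p,d=vision.camera(n); W=cloud(n,d,C); W[d==0]=np.nan
    np.savez(f"pics/{n}.npz",p=p,W=W); return p,W,C
E
python3 - <<'E'
from h import *
s=env.sense(); print({k:np.round(v,3).tolist() for k,v in s.items()}, env.hold_point_z)
for n in("scene","side"):
    p,W,C=snap(n); cv2.imwrite(f"pics/{n}0.png",p); print(n,-C[1].T@C[2])
E
```

```text
pics
{'time': 0.0, 'qpos': [1.061, 0.629, 0.038, 1.518, -0.027, 0.996, -0.02], 'qd': [0.0, -0.001, -0.001, -0.0, 0.002, -0.001, 0.001], 'effort': [-0.001, -56.341, 1.226, -19.345, 0.011, 0.01, 0.0], 'tcp_pos': [0.279, -0.586, 0.209], 'eef_rot': [[0.903, 0.429, -0.001], [0.429, -0.903, 0.002], [-0.0, -0.002, -1.0]], 'contact_force': [-0.191, -0.34, -0.635], 'ft_torque': [0.0, -0.014, 0.028], 'finger_gap': 0.086} 0.0187
scene [-0.57611733 -0.6507598   1.23796846]
side [-0.11905298  0.41174503  1.12799778]
```

View pics/scene0.png

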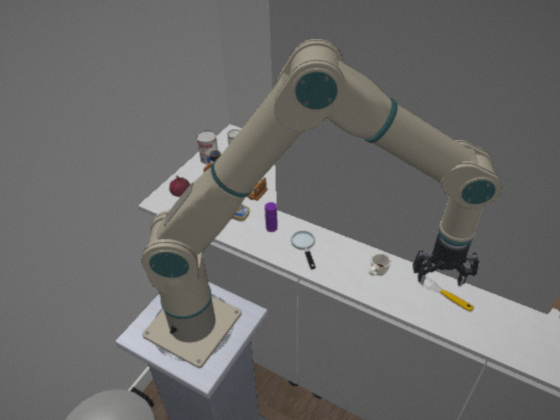

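View pics/side0.png

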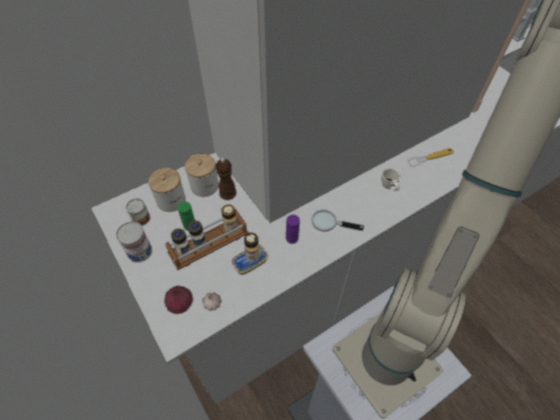

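Side view: jars in the rack at (180,240), (196,232) and (229,215), with an empty bay near (213,225). The tin is at (250,260) with its jar at (252,245), and the lens glass is at (323,220) with its handle to (362,227). I'll measure with the depth data.

```bash
python3 - <<'E'
from h import *
z=np.load("pics/side.npz"); p,W=z["p"],z["W"]
c=p[185:325,120:380]; cv2.imwrite("pics/c1.png",cv2.resize(c,None,fx=3,fy=3,interpolation=cv2.INTER_CUBIC))
for n,(u,v) in dict(worktop=(270,275),j1=(180,240),j2=(196,232),j4=(229,215),jt=(252,245),tin1=(240,262),tin2=(262,262),purple=(293,225),green=(186,212),onion=(178,298),garlic=(211,300),glass=(323,220),h=(350,226),mill=(226,180)).items(): print(n,np.round(np.nanmedian(W[v-1:v+2,u-1:u+2].reshape(-1,3),0),3))
# cap tops: horizontal points by height band
X=W[185:330,120:400].reshape(-1,3); X=X[~np.isnan(X[:,0])]
for lo,hi in((.122,.137),(.098,.112),(.02,.03),(.055,.075)):
    m=(X[:,2]>lo)&(X[:,2]<hi); q=X[m]
    im=np.zeros((400,700),np.uint8); ij=((q[:,:2]-[.35,-.3])*1000).astype(int); ok=((ij>=0)&(ij<[400,700])).all(1); im[ij[ok,0],ij[ok,1]]=255
    im=cv2.dilate(im,np.ones((5,5))); k,l,st,ce=cv2.connectedComponentsWithStats(im)
    for i in range(1,k):
        if st[i,4]>250: print(lo,hi,"x",ce[i,1]/1000+.35,"y",ce[i,0]/1000-.3,"wy",st[i,2]-4,"wx",st[i,3]-4,"n",st[i,4], "x0",st[i,1]/1000+.352,"y0",st[i,0]/1000-.298)
E
```

```text
worktop [ 0.37   0.121 -0.002]
j1 [0.539 0.304 0.127]
j2 [0.538 0.255 0.126]
j4 [0.537 0.151 0.128]
jt [0.419 0.146 0.123]
tin1 [0.444 0.178 0.021]
tin2 [0.411 0.123 0.02 ]
purple [0.424 0.007 0.104]
green [0.632 0.244 0.102]
onion [0.417 0.379 0.066]
garlic [0.375 0.306 0.043]
glass [ 0.437 -0.119  0.009]
h [ 0.372 -0.175  0.012]
mill [0.682 0.086 0.094]
0.122 0.137 x 0.43612998040496403 y 0.13851861528412807 wy 40 wx 42 n 1531 x0 0.416 y0 0.119
0.122 0.137 x 0.5278326394671107 y -0.011894254787676917 wy 113 wx 57 n 1201 x0 0.517 y0 -0.08299999999999999
0.122 0.137 x 0.5548488063660477 y 0.14483488063660482 wy 41 wx 41 n 1508 x0 0.5349999999999999 y0 0.125
0.122 0.137 x 0.5554107611548555 y 0.2494514435695538 wy 40 wx 41 n 1524 x0 0.536 y0 0.23000000000000004
0.122 0.137 x 0.5563432835820895 y 0.300109669046074 wy 41 wx 41 n 1541 x0 0.5369999999999999 y0 0.27999999999999997
0.098 0.112 x 0.4368110129163834 y -0.00114411964649902 wy 41 wx 41 n 1471 x0 0.417 y0 -0.021999999999999964
0.098 0.112 x 0.4255942408376963 y 0.14520680628272253 wy 36 wx 27 n 382 x0 0.417 y0 0.124
0.098 0.112 
[... 2461 characters left out ...]
.055 0.075 x 0.5815972540045766 y 0.027762013729977164 wy 5 wx 66 n 437 x0 0.55 y0 0.026000000000000023
0.055 0.075 x 0.5808367999999999 y 0.18987520000000002 wy 64 wx 10 n 625 x0 0.577 y0 0.15900000000000003
0.055 0.075 x 0.6252266187050359 y 0.3840719424460432 wy 25 wx 26 n 278 x0 0.615 y0 0.37300000000000005
0.055 0.075 x 0.6375811403508772 y 0.24448245614035097 wy 39 wx 23 n 456 x0 0.63 y0 0.22300000000000003
0.055 0.075 x 0.6842658486707567 y 0.08669734151329245 wy 39 wx 31 n 489 x0 0.673 y0 0.064
0.055 0.075 x 0.7344354430379747 y 0.25093924050632915 wy 82 wx 23 n 790 x0 0.725 y0 0.20800000000000002
0.055 0.075 x 0.739875681570338 y 0.3584198473282442 wy 53 wx 18 n 917 x0 0.73 y0 0.332
```

View pics/c1.png

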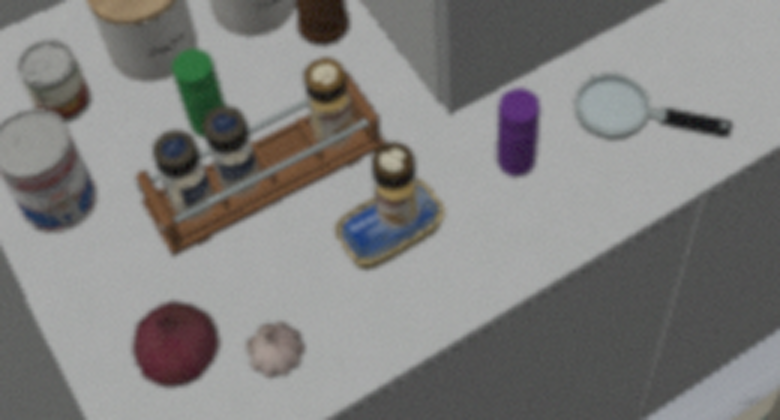

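Crop: the empty bay is the third, between the jars at (230,140) and (325,95). The tin's jar is at (393,180) on the blue lid. Jar on the tin is at about (0.436, 0.139), and bay 3 is at about (0.554, 0.198). I'll grip with the jaws along world x so the fingers stay above the rails and clear of the neighbouring jars. First I turn, then traverse.

Emit:
{"name": "drive_tool", "arguments": {"targets": [{"az": -1, "fingers": 100}, {"az": -1}, {"az": -1}, {"az": -1}, {"az": -1}]}}

```text
validation failed for argument at $.ta...
```

Emit:
{"name": "drive_tool", "arguments": {"targets": [{"az": -1}, {"az": -1}, {"az": -1}, {"az": -1}, {"az": -1}]}}

```text
validation failed for argument at $.ta...
```

Emit:
{"name": "drive_tool", "arguments": {"targets": [{"az": -1}, {"az": -1}, {"az": -1}, {"az": -1}, {"az": -0.1}]}}

```text
validation failed for argument at $.ta...
```

Rows seem to need every field, so I'll test with one call.

Emit:
{"name": "drive_tool", "arguments": {"targets": [{"tx": 0, "ty": 0, "tz": 0, "ax": 0, "ay": 0, "az": -1, "fingers": 100}, {"tx": 0, "ty": 0, "tz": 0, "ax": 0, "ay": 0, "az": -1, "fingers": 100}, {"tx": 0, "ty": 0, "tz": 0, "ax": 0, "ay": 0, "az": -1, "fingers": 100}, {"tx": 0, "ty": 0, "tz": 0, "ax": 0, "ay": 0, "az": -1, "fingers": 100}, {"tx": 0, "ty": 0, "tz": 0, "ax": 0, "ay": 0, "az": -1, "fingers": 100}]}}

```text
time: 0.52
tcp_pos: [0.2789, -0.5866, 0.2091]
eef_rot: [[0.662, 0.75, -0.001], [0.75, -0.662, 0.001], [0.0, -0.001, -1.0]]
contact_force: [1.1, -0.5, 0.1]
finger_gap: 0.0856
```

Emit:
{"name": "drive_tool", "arguments": {"targets": [{"tx": 0, "ty": 0, "tz": 0, "ax": 0, "ay": 0, "az": -1, "fingers": 100}, {"tx": 0, "ty": 0, "tz": 0, "ax": 0, "ay": 0, "az": -1, "fingers": 100}, {"tx": 0, "ty": 0, "tz": 0, "ax": 0, "ay": 0, "az": -1, "fingers": 100}, {"tx": 0, "ty": 0, "tz": 0, "ax": 0, "ay": 0, "az": -1, "fingers": 100}, {"tx": 0, "ty": 0, "tz": 0, "ax": 0, "ay": 0, "az": -1, "fingers": 100}]}}

```text
time: 0.93
tcp_pos: [0.2789, -0.5867, 0.2092]
eef_rot: [[0.318, 0.948, -0.001], [0.948, -0.318, 0.001], [0.001, -0.001, -1.0]]
contact_force: [-0.7, -0.3, -0.2]
finger_gap: 0.0853
```

Emit:
{"name": "drive_tool", "arguments": {"targets": [{"tx": 0, "ty": 0, "tz": 0, "ax": 0, "ay": 0, "az": -1, "fingers": 100}, {"tx": 0, "ty": 0, "tz": 0, "ax": 0, "ay": 0, "az": -1, "fingers": 100}, {"tx": 0, "ty": 0, "tz": 0, "ax": 0, "ay": 0, "az": -1, "fingers": 100}, {"tx": 0, "ty": 0, "tz": 0, "ax": 0, "ay": 0, "az": -1, "fingers": 100}, {"tx": 0.4, "ty": 0.3, "tz": 0, "ax": 0, "ay": 0, "az": 0, "fingers": 100}]}}

```text
time: 1.35
tcp_pos: [0.285, -0.5772, 0.2089]
eef_rot: [[0.01, 1.0, -0.002], [1.0, -0.01, -0.001], [-0.001, -0.002, -1.0]]
contact_force: [0.2, -0.6, -0.0]
finger_gap: 0.0854
```

Emit:
{"name": "drive_tool", "arguments": {"targets": [{"tx": 1, "ty": 0.2, "tz": 0, "ax": 0, "ay": 0, "az": 0, "fingers": 100}, {"tx": 1, "ty": 0.2, "tz": 0, "ax": 0, "ay": 0, "az": 0, "fingers": 100}, {"tx": 1, "ty": 0.2, "tz": 0, "ax": 0, "ay": 0, "az": 0, "fingers": 100}, {"tx": 1, "ty": 0.2, "tz": 0, "ax": 0, "ay": 0, "az": 0, "fingers": 100}, {"tx": 1, "ty": 0.2, "tz": 0, "ax": 0, "ay": 0, "az": 0, "fingers": 100}]}}

```text
time: 1.77
tcp_pos: [0.3198, -0.4224, 0.2095]
eef_rot: [[0.009, 1.0, 0.0], [1.0, -0.009, 0.001], [0.001, 0.0, -1.0]]
contact_force: [0.5, 0.6, -0.1]
finger_gap: 0.0855
```

Emit:
{"name": "drive_tool", "arguments": {"targets": [{"tx": 1, "ty": 0.2, "tz": 0, "ax": 0, "ay": 0, "az": 0, "fingers": 100}, {"tx": 1, "ty": 0.2, "tz": 0, "ax": 0, "ay": 0, "az": 0, "fingers": 100}, {"tx": 1, "ty": 0.2, "tz": 0, "ax": 0, "ay": 0, "az": 0, "fingers": 100}, {"tx": 1, "ty": 0.2, "tz": 0, "ax": 0, "ay": 0, "az": 0, "fingers": 100}, {"tx": 1, "ty": 0.2, "tz": 0, "ax": 0, "ay": 0, "az": 0, "fingers": 100}]}}

```text
time: 2.18
tcp_pos: [0.3503, -0.2728, 0.2097]
eef_rot: [[0.009, 1.0, -0.0], [1.0, -0.009, 0.001], [0.001, -0.0, -1.0]]
contact_force: [1.1, -0.4, 1.2]
finger_gap: 0.0856
```

Emit:
{"name": "drive_tool", "arguments": {"targets": [{"tx": 1, "ty": 0.2, "tz": 0, "ax": 0, "ay": 0, "az": 0, "fingers": 100}, {"tx": 1, "ty": 0.2, "tz": 0, "ax": 0, "ay": 0, "az": 0, "fingers": 100}, {"tx": 1, "ty": 0.2, "tz": 0, "ax": 0, "ay": 0, "az": 0, "fingers": 100}, {"tx": 1, "ty": 0.2, "tz": 0, "ax": 0, "ay": 0, "az": 0, "fingers": 100}, {"tx": 1, "ty": 0.2, "tz": 0, "ax": 0, "ay": 0, "az": 0, "fingers": 100}]}}

```text
time: 2.6
tcp_pos: [0.3809, -0.1232, 0.2097]
eef_rot: [[0.009, 1.0, -0.0], [1.0, -0.009, 0.0], [0.0, -0.0, -1.0]]
contact_force: [0.6, 0.2, -0.1]
finger_gap: 0.0855
```

Emit:
{"name": "drive_tool", "arguments": {"targets": [{"tx": 1, "ty": 0.2, "tz": 0, "ax": 0, "ay": 0, "az": 0, "fingers": 100}, {"tx": 1, "ty": 0.2, "tz": 0, "ax": 0, "ay": 0, "az": 0, "fingers": 100}, {"tx": 1, "ty": 0.2, "tz": 0, "ax": 0, "ay": 0, "az": 0, "fingers": 100}, {"tx": 1, "ty": 0.2, "tz": 0, "ax": 0, "ay": 0, "az": 0, "fingers": 100}, {"tx": 1, "ty": 0.2, "tz": 0, "ax": 0, "ay": 0, "az": 0, "fingers": 100}]}}

```text
time: 3.02
tcp_pos: [0.4116, 0.0264, 0.2097]
eef_rot: [[0.009, 1.0, -0.0], [1.0, -0.009, 0.0], [0.0, -0.0, -1.0]]
contact_force: [-0.3, 0.3, -0.2]
finger_gap: 0.0854
```

Emit:
{"name": "drive_tool", "arguments": {"targets": [{"tx": 1, "ty": 0.2, "tz": 0, "ax": 0, "ay": 0, "az": 0, "fingers": 100}, {"tx": 1, "ty": 0.2, "tz": 0, "ax": 0, "ay": 0, "az": 0, "fingers": 100}, {"tx": 1, "ty": 0.2, "tz": 0, "ax": 0, "ay": 0, "az": 0, "fingers": 100}, {"tx": 0.6, "ty": 0.2, "tz": 0, "ax": 0, "ay": 0, "az": 0, "fingers": 100}, {"tx": 0.2, "ty": 0, "tz": 0, "ax": 0, "ay": 0, "az": -0.1, "fingers": 100}]}}

```text
time: 3.43
tcp_pos: [0.4373, 0.1426, 0.2099]
eef_rot: [[-0.004, 1.0, 0.001], [1.0, 0.004, 0.003], [0.003, 0.001, -1.0]]
contact_force: [0.2, -0.8, -0.6]
finger_gap: 0.0856
```

```bash
python3 - <<'E'
from h import *
s=env.sense(); print(s["tcp_pos"],s["qpos"])
p,W,C=snap("wrist"); cv2.imwrite("pics/w1.png",p)
for lo,hi in((.12,.137),(.015,.03)):
    m=(W[...,2]>lo)&(W[...,2]<hi); q=W[m]; print(lo,len(q), np.percentile(q,[1,50,99],0).round(4) if len(q) else 0)
E
```

```text
[0.43726457 0.14262354 0.2098991 ] [-0.05940778  0.3830255  -0.42481117  2.01912094  0.21782464  0.78021868
 -0.60802106]
0.12 9658 [[ 0.4222 -0.0255  0.1206]
 [ 0.5501  0.1514  0.1283]
 [ 0.6676  0.2701  0.1359]]
0.015 11761 [[ 0.3732 -0.0752  0.0154]
 [ 0.5264  0.1796  0.0227]
 [ 0.732   0.3019  0.0298]]
```

View pics/w1.png

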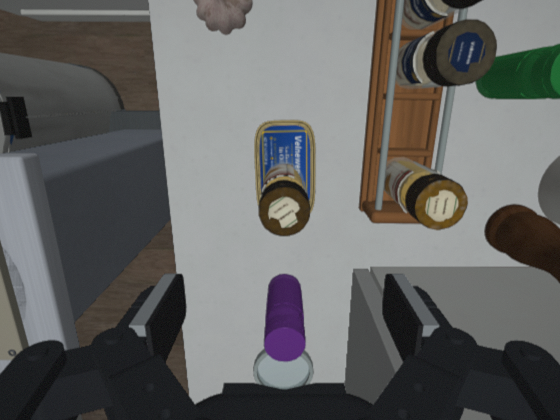

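Wrist view: jar cap at (285,208), the tin under it at (285,165), the empty bay at (405,135), and the adjacent caps at (440,203) and (465,50). I'll measure these here for a cross-check.

```bash
python3 - <<'E'
from h import *
z=np.load("pics/wrist.npz"); W=z["W"]
def box(n,u0,u1,v0,v1,lo,hi):
    q=W[v0:v1,u0:u1].reshape(-1,3); q=q[(q[:,2]>lo)&(q[:,2]<hi)]; a,b=np.percentile(q,[1,99],0); print(n,len(q),"min",a.round(4),"max",b.round(4),"mid",((a+b)/2).round(4))
    return q
box("capT",255,315,175,240,.122,.136)
box("cap4",410,470,165,235,.122,.136)
box("cap2",425,500,15,90,.122,.136)
t=box("tin",245,320,115,235,.016,.032)
print(cv2.minAreaRect(t[:,:2].astype(np.float32)))
box("floor3",385,440,90,155,.018,.032)
box("rack all",350,470,0,225,.05,.066)
box("endpanel",350,440,195,230,.05,.075)
E
```

```text
capT 2115 min [0.4199 0.1214 0.1229] max [0.4563 0.1592 0.1297] mid [0.4381 0.1403 0.1263]
cap4 2243 min [0.5365 0.1277 0.1227] max [0.574  0.1651 0.1301] mid [0.5552 0.1464 0.1264]
cap2 3376 min [0.5372 0.2318 0.1228] max [0.5754 0.2695 0.1305] mid [0.5563 0.2507 0.1266]
tin 3292 min [0.4084 0.1155 0.0184] max [0.4695 0.2005 0.0271] mid [0.439  0.158  0.0227]
((0.4386276602745056, 0.15251386165618896), (0.06203845888376236, 0.09751200675964355), 1.639221429824829)
floor3 2404 min [0.5441 0.1746 0.0217] max [0.5901 0.2301 0.0318] mid [0.5671 0.2024 0.0267]
rack all 3427 min [0.5212 0.1175 0.0505] max [0.5851 0.2965 0.0655] mid [0.5531 0.207  0.058 ]
endpanel 800 min [0.5203 0.1096 0.0505] max [0.5627 0.1354 0.0714] mid [0.5415 0.1225 0.061 ]
```

Both cameras agree: the jar-to-bay shift in y is 58 mm, and the jar's x is 0.438, already centred between the jaws. Descending 135 mm and closing.

Emit:
{"name": "drive_tool", "arguments": {"targets": [{"tx": -0.1, "ty": 0, "tz": 1, "ax": 0, "ay": 0, "az": 0, "fingers": 100}, {"tx": 0, "ty": 0, "tz": 1, "ax": 0, "ay": 0, "az": 0, "fingers": 100}, {"tx": 0, "ty": 0, "tz": 1, "ax": 0, "ay": 0, "az": 0, "fingers": 100}, {"tx": 0, "ty": 0, "tz": 0.9, "ax": 0, "ay": 0, "az": 0, "fingers": 100}, {"tx": 0, "ty": 0, "tz": 0.6, "ax": 0, "ay": 0, "az": 0, "fingers": 100}]}}

```text
time: 3.9
tcp_pos: [0.4351, 0.1328, 0.0727]
eef_rot: [[0.002, 1.0, -0.004], [1.0, -0.002, -0.002], [-0.002, -0.004, -1.0]]
contact_force: [0.1, -0.2, 0.9]
finger_gap: 0.0853
```

Emit:
{"name": "drive_tool", "arguments": {"targets": [{"tx": 0, "ty": 0, "tz": 0, "ax": 0, "ay": 0, "az": 0, "fingers": 50}, {"tx": 0, "ty": 0, "tz": 0, "ax": 0, "ay": 0, "az": 0, "fingers": 40}, {"tx": 0, "ty": 0, "tz": 0, "ax": 0, "ay": 0, "az": 0, "fingers": 30}, {"tx": 0, "ty": 0, "tz": 0, "ax": 0, "ay": 0, "az": 0, "fingers": 30}, {"tx": 0, "ty": 0, "tz": 0, "ax": 0, "ay": 0, "az": 0, "fingers": 30}], "grip_force": 30}}

```text
time: 4.32
tcp_pos: [0.438, 0.1349, 0.0762]
eef_rot: [[-0.0, 1.0, 0.002], [1.0, 0.0, 0.0], [0.0, 0.002, -1.0]]
contact_force: [0.0, -0.6, 6.1]
finger_gap: 0.0397
```

Emit:
{"name": "drive_tool", "arguments": {"targets": [{"tx": 0, "ty": 0, "tz": 0, "ax": 0, "ay": 0, "az": 0, "fingers": 20}, {"tx": 0, "ty": 0, "tz": 0, "ax": 0, "ay": 0, "az": 0, "fingers": 20}, {"tx": 0, "ty": 0, "tz": 0, "ax": 0, "ay": 0, "az": 0, "fingers": 20}, {"tx": 0, "ty": 0, "tz": 0, "ax": 0, "ay": 0, "az": 0, "fingers": 20}, {"tx": 0, "ty": 0, "tz": 0, "ax": 0, "ay": 0, "az": 0, "fingers": 20}]}}

```text
time: 4.73
tcp_pos: [0.438, 0.1349, 0.0761]
eef_rot: [[-0.0, 1.0, 0.002], [1.0, 0.0, 0.0], [0.0, 0.002, -1.0]]
contact_force: [-0.7, -0.6, 7.7]
finger_gap: 0.0397
```

Gripped at 40 mm. Lifting 120 mm and moving over bay 3.

Emit:
{"name": "drive_tool", "arguments": {"targets": [{"tx": 0, "ty": 0, "tz": -0.3, "ax": 0, "ay": 0, "az": 0, "fingers": 20}, {"tx": 0, "ty": 0, "tz": -0.9, "ax": 0, "ay": 0, "az": 0, "fingers": 20}, {"tx": 0, "ty": 0, "tz": -1, "ax": 0, "ay": 0, "az": 0, "fingers": 20}, {"tx": 0, "ty": 0, "tz": -1, "ax": 0, "ay": 0, "az": 0, "fingers": 20}, {"tx": 0, "ty": 0, "tz": -0.8, "ax": 0, "ay": 0, "az": 0, "fingers": 20}]}}

```text
time: 5.15
tcp_pos: [0.4374, 0.1352, 0.1976]
eef_rot: [[-0.001, 1.0, 0.002], [1.0, 0.001, 0.001], [0.001, 0.002, -1.0]]
contact_force: [1.1, 0.3, -1.6]
finger_gap: 0.0398
```

Emit:
{"name": "drive_tool", "arguments": {"targets": [{"tx": 0.5, "ty": 0.8, "tz": 0, "ax": 0, "ay": 0, "az": 0, "fingers": 20}, {"tx": 0.5, "ty": 0.9, "tz": 0, "ax": 0, "ay": 0, "az": 0, "fingers": 20}, {"tx": 0.5, "ty": 0.9, "tz": 0, "ax": 0, "ay": 0, "az": 0, "fingers": 20}, {"tx": 0.3, "ty": 0.9, "tz": 0, "ax": 0, "ay": 0, "az": 0, "fingers": 20}, {"tx": 0.14, "ty": 0.38, "tz": 0, "ax": 0, "ay": 0, "az": 0, "fingers": 20}]}}

```text
time: 5.57
tcp_pos: [0.5571, 0.1948, 0.196]
eef_rot: [[-0.001, 1.0, 0.004], [1.0, 0.001, 0.003], [0.003, 0.004, -1.0]]
contact_force: [0.2, -0.3, -0.5]
finger_gap: 0.04
```

Emit:
{"name": "drive_tool", "arguments": {"targets": [{"tx": 0, "ty": 0, "tz": 0, "ax": 0, "ay": 0, "az": 0, "fingers": 20}, {"tx": 0, "ty": 0, "tz": 0, "ax": 0, "ay": 0, "az": 0, "fingers": 20}, {"tx": 0, "ty": 0, "tz": 0, "ax": 0, "ay": 0, "az": 0, "fingers": 20}]}}

```text
time: 5.82
tcp_pos: [0.5523, 0.1926, 0.195]
eef_rot: [[-0.001, 1.0, -0.001], [1.0, 0.001, -0.001], [-0.001, -0.001, -1.0]]
contact_force: [-0.4, -0.7, -0.6]
finger_gap: 0.0397
```

```bash
python3 - <<'E'
from h import *
s=env.sense(); print(s["tcp_pos"],s["contact_force"])
p,W,C=snap("side"); c=p[160:290,140:300]; cv2.imwrite("pics/c2.png",cv2.resize(c,None,fx=4,fy=4,interpolation=cv2.INTER_CUBIC))
p,W,C=snap("wrist"); t=W[100:240,240:325].reshape(-1,3)
cv2.imwrite("pics/w2.png",p)
E
```

```text
[0.55225077 0.19257704 0.19497328] [-0.35853718 -0.68089751 -0.62475338]
```

View pics/c2.png

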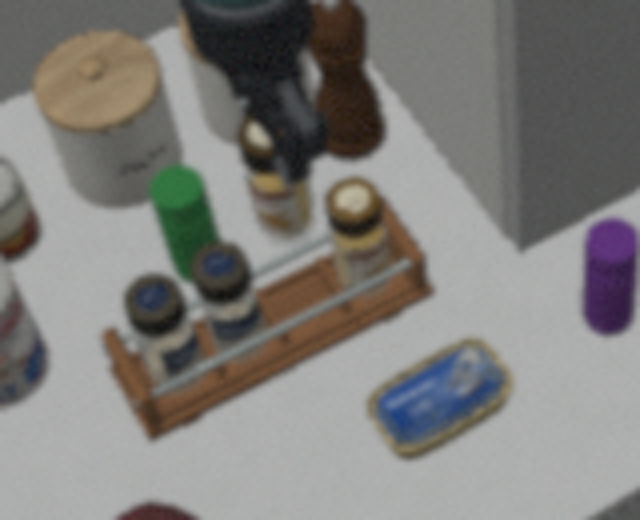

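View pics/w2.png

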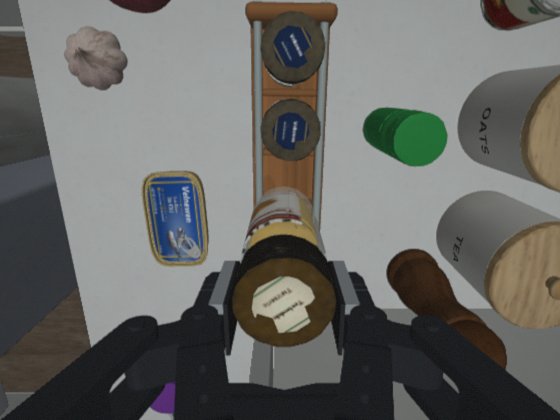

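The jar is held upright above bay 3 (cap at (285,290) in the wrist view). The tin is clear, at (176,220). I'll measure the held jar against the rack, and the lid, from both clouds.

```bash
python3 - <<'E'
from h import *
def box(W,n,u0,u1,v0,v1,lo,hi):
    q=W[v0:v1,u0:u1].reshape(-1,3); q=q[(q[:,2]>lo)&(q[:,2]<hi)]; a,b=np.percentile(q,[.5,99.5],0); print(n,len(q),"min",a.round(4),"max",b.round(4),"mid",((a+b)/2).round(4),cv2.minAreaRect(q[:,:2].astype(np.float32)))
W=np.load("pics/wrist.npz")["W"]
c=W[300,285]; print(c)
box(W,"held",225,345,235,350,c[2]-.004,c[2]+.005)
box(W,"cap1",258,330,5,85,.122,.136)
box(W,"cap2",258,325,95,165,.122,.136)
box(W,"tin",135,215,160,270,.016,.032)
box(W,"rail",245,335,20,230,.055,.066)
W=np.load("pics/side.npz")["W"]
box(W,"tin s",230,272,240,280,.016,.032)
print(W[207:215,218:226,2].round(3).max())
E
```

```text
[0.55335256 0.20080797 0.24781162]
held 8137 min [0.5322 0.1792 0.244 ] max [0.5741 0.2173 0.2521] mid [0.5531 0.1982 0.2481] ((0.55372154712677, 0.19787007570266724), (0.044851358979940414, 0.04005806893110275), 5.799294948577881)
cap1 3634 min [0.5389 0.2821 0.1243] max [0.5769 0.3204 0.1306] mid [0.5579 0.3012 0.1275] ((0.5577480792999268, 0.30129656195640564), (0.03949230909347534, 0.03965666890144348), 88.07928466796875)
cap2 2915 min [0.5383 0.232  0.1246] max [0.576  0.2703 0.1305] mid [0.5572 0.2512 0.1276] ((0.5570580959320068, 0.2509630024433136), (0.039456892758607864, 0.03926419839262962), 89.63716125488281)
tin 5400 min [0.4084 0.0976 0.0183] max [0.4706 0.2009 0.024 ] mid [0.4395 0.1492 0.0212] ((0.4394885003566742, 0.14893117547035217), (0.06340126693248749, 0.10497516393661499), 1.9104169607162476)
rail 2695 min [0.5269 0.1656 0.0569] max [0.5873 0.3285 0.065 ] mid [0.5571 0.2471 0.061 ] ((0.5570369362831116, 0.2436669021844864), (0.1707252413034439, 0.06657634675502777), 89.28624725341797)
tin s 645 min [0.4072 0.0965 0.0163] max [0.5223 0.199  0.0271] mid [0.4647 0.1477 0.0217] ((0.45127230882644653, 0.1413048952817917), (0.10711271315813065, 0.1161806732416153), 65.51657104492188)
0.17
```

Held jar: y is right, but x is 3–4 mm short of the row. Correcting, then lowering in stages.

Emit:
{"name": "drive_tool", "arguments": {"targets": [{"tx": 0.02, "ty": 0.13, "tz": 0, "ax": 0, "ay": 0, "az": 0, "fingers": 20}, {"tx": 0, "ty": 0, "tz": 0.8, "ax": 0, "ay": 0, "az": 0, "fingers": 20}, {"tx": 0, "ty": 0, "tz": 0.8, "ax": 0, "ay": 0, "az": 0, "fingers": 20}, {"tx": 0, "ty": 0, "tz": 0, "ax": 0, "ay": 0, "az": 0, "fingers": 20}, {"tx": 0, "ty": 0, "tz": 0, "ax": 0, "ay": 0, "az": 0, "fingers": 20}]}}

```text
time: 6.33
tcp_pos: [0.5565, 0.1932, 0.1461]
eef_rot: [[-0.001, 1.0, -0.003], [1.0, 0.001, -0.001], [-0.001, -0.003, -1.0]]
contact_force: [1.2, 0.7, -0.7]
finger_gap: 0.0395
```

Emit:
{"name": "drive_tool", "arguments": {"targets": [{"tx": 0, "ty": 0, "tz": 0.5, "ax": 0, "ay": 0, "az": 0, "fingers": 20}, {"tx": 0, "ty": 0, "tz": 0.5, "ax": 0, "ay": 0, "az": 0, "fingers": 20}, {"tx": 0, "ty": 0, "tz": 0.4, "ax": 0, "ay": 0, "az": 0, "fingers": 20}, {"tx": 0, "ty": 0, "tz": 0.3, "ax": 0, "ay": 0, "az": 0, "fingers": 20}, {"tx": 0, "ty": 0, "tz": 0, "ax": 0, "ay": 0, "az": 0, "fingers": 20}]}}

```text
time: 6.75
tcp_pos: [0.5568, 0.1934, 0.0947]
eef_rot: [[-0.001, 1.0, -0.002], [1.0, 0.001, -0.001], [-0.001, -0.002, -1.0]]
contact_force: [-0.9, -1.0, -1.0]
finger_gap: 0.0398
```

Emit:
{"name": "drive_tool", "arguments": {"targets": [{"tx": 0, "ty": 0, "tz": 0.2, "ax": 0, "ay": 0, "az": 0, "fingers": 20}, {"tx": 0, "ty": 0, "tz": 0.2, "ax": 0, "ay": 0, "az": 0, "fingers": 20}, {"tx": 0, "ty": 0, "tz": 0.1, "ax": 0, "ay": 0, "az": 0, "fingers": 20}, {"tx": 0, "ty": 0, "tz": 0.05, "ax": 0, "ay": 0, "az": 0, "fingers": 20}, {"tx": 0, "ty": 0, "tz": 0, "ax": 0, "ay": 0, "az": 0, "fingers": 20}]}}

```text
time: 7.17
tcp_pos: [0.5574, 0.1937, 0.079]
eef_rot: [[-0.001, 1.0, -0.0], [1.0, 0.001, -0.0], [-0.0, -0.0, -1.0]]
contact_force: [1.1, -0.1, -1.4]
finger_gap: 0.0399
```

Emit:
{"name": "drive_tool", "arguments": {"targets": [{"tx": 0, "ty": 0, "tz": 0.05, "ax": 0, "ay": 0, "az": 0, "fingers": 20}, {"tx": 0, "ty": 0, "tz": 0.05, "ax": 0, "ay": 0, "az": 0, "fingers": 20}, {"tx": 0, "ty": 0, "tz": 0, "ax": 0, "ay": 0, "az": 0, "fingers": 20}]}}

```text
time: 7.42
tcp_pos: [0.5578, 0.194, 0.0767]
eef_rot: [[-0.001, 1.0, 0.001], [1.0, 0.001, 0.0], [0.0, 0.001, -1.0]]
contact_force: [-0.4, 0.5, 0.2]
finger_gap: 0.0402
```

Emit:
{"name": "drive_tool", "arguments": {"targets": [{"tx": 0, "ty": 0, "tz": 0.04, "ax": 0, "ay": 0, "az": 0, "fingers": 20}, {"tx": 0, "ty": 0, "tz": 0.03, "ax": 0, "ay": 0, "az": 0, "fingers": 20}, {"tx": 0, "ty": 0, "tz": 0, "ax": 0, "ay": 0, "az": 0, "fingers": 20}]}}

```text
time: 7.67
tcp_pos: [0.5579, 0.1942, 0.0766]
eef_rot: [[-0.001, 1.0, 0.002], [1.0, 0.001, 0.0], [0.0, 0.002, -1.0]]
contact_force: [-4.7, -1.9, 16.6]
finger_gap: 0.0396
```

The jar is on the floor (16.6 N upward). Opening, then rising.

Emit:
{"name": "drive_tool", "arguments": {"targets": [{"tx": 0, "ty": 0, "tz": -0.05, "ax": 0, "ay": 0, "az": 0, "fingers": 55}, {"tx": 0, "ty": 0, "tz": 0, "ax": 0, "ay": 0, "az": 0, "fingers": 65}, {"tx": 0, "ty": 0, "tz": 0, "ax": 0, "ay": 0, "az": 0, "fingers": 90}, {"tx": 0, "ty": 0, "tz": 0, "ax": 0, "ay": 0, "az": 0, "fingers": 90}, {"tx": 0, "ty": 0, "tz": -0.3, "ax": 0, "ay": 0, "az": 0, "fingers": 90}]}}

```text
time: 8.08
tcp_pos: [0.5562, 0.1931, 0.0831]
eef_rot: [[-0.001, 1.0, -0.003], [1.0, 0.001, -0.001], [-0.001, -0.003, -1.0]]
contact_force: [-0.6, -0.3, 0.2]
finger_gap: 0.077
```

Emit:
{"name": "drive_tool", "arguments": {"targets": [{"tx": 0, "ty": 0, "tz": -0.7, "ax": 0, "ay": 0, "az": 0, "fingers": 90}, {"tx": 0, "ty": 0, "tz": -1, "ax": 0, "ay": 0, "az": 0, "fingers": 90}, {"tx": 0, "ty": 0, "tz": -1, "ax": 0, "ay": 0, "az": 0, "fingers": 90}, {"tx": 0, "ty": 0, "tz": -1, "ax": 0, "ay": 0, "az": 0, "fingers": 90}, {"tx": 0, "ty": 0, "tz": -0.4, "ax": 0, "ay": 0, "az": 0, "fingers": 90}]}}

```text
time: 8.5
tcp_pos: [0.5593, 0.195, 0.2123]
eef_rot: [[-0.001, 1.0, 0.006], [1.0, 0.001, 0.003], [0.003, 0.006, -1.0]]
contact_force: [0.3, 0.8, 0.8]
finger_gap: 0.0771
```

```bash
python3 - <<'E'
from h import *
s=env.sense(); print(s["tcp_pos"],s["contact_force"],s["qpos"])
def box(W,n,u0,u1,v0,v1,lo,hi):
    q=W[v0:v1,u0:u1].reshape(-1,3); q=q[(q[:,2]>lo)&(q[:,2]<hi)]; 
    if len(q)<20: print(n,len(q)); return
    a,b=np.percentile(q,[.5,99.5],0); print(n,len(q),"min",a.round(4),"max",b.round(4),"mid",((a+b)/2).round(4))
p,W,C=snap("side"); cv2.imwrite("pics/side3.png",p)
z=W; 
for n,y in((1,.301),(2,.25),(3,.198),(4,.146)):
    q=W.reshape(-1,3); q=q[(abs(q[:,0]-.556)<.026)&(abs(q[:,1]-y)<.026)&(q[:,2]>.122)&(q[:,2]<.14)]
    if len(q): a,b=np.percentile(q,[1,99],0); print(n,len(q),a.round(4),b.round(4),((a+b)/2).round(4))
# lens rim points
m=(W[...,2]>.005)&(W[...,2]<.02)&(W[...,0]>.33)&(W[...,0]<.49)&(W[...,1]>-.26)&(W[...,1]<-.06)
ys,xs=np.where(m); print(len(xs),xs.min(),xs.max(),ys.min(),ys.max())
p2,W2,_=snap("wrist"); cv2.imwrite("pics/w3.png",p2)
c=p[195:245,290:380]; c=cv2.resize(c,None,fx=7,fy=7,interpolation=cv2.INTER_CUBIC)
cv2.imwrite("pics/c3.png",c)
E
```

```text
[0.55930131 0.19498952 0.21228586] [0.25872236 0.76237779 0.8139179 ] [-0.12342508  0.56366186 -0.40777093  1.68029156  0.26475623  0.94589555
 -0.62834053]
1 158 [0.5388 0.2826 0.123 ] [0.5767 0.3195 0.1335] [0.5577 0.301  0.1283]
2 153 [0.5366 0.2311 0.1224] [0.5743 0.2693 0.133 ] [0.5554 0.2502 0.1277]
3 148 [0.537  0.179  0.1228] [0.5752 0.2165 0.1332] [0.5561 0.1978 0.128 ]
4 144 [0.5357 0.1267 0.1228] [0.5735 0.1634 0.134 ] [0.5546 0.1451 0.1284]
568 312 368 198 252
```

View pics/c3.png

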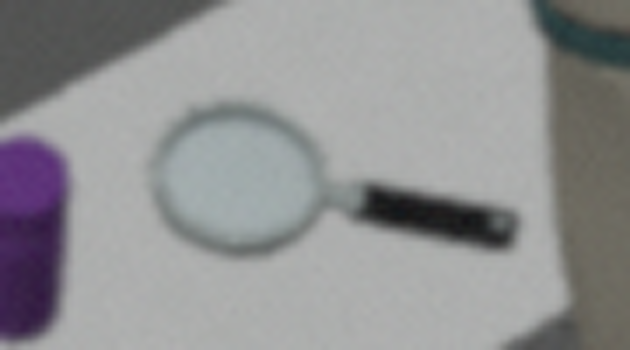

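View pics/w3.png

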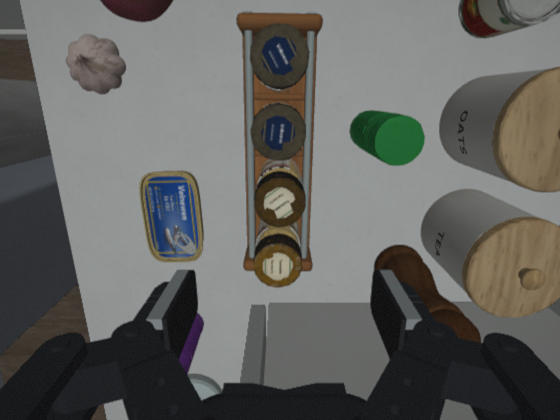

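Row complete: jar 3 is at (0.556, 0.198), upright, with its cap at the same height as the others. In crop c3 the glass centre is at (239,179), and the handle's top runs from (362,202) to (512,229). Projecting these.

```bash
python3 - <<'E'
from h import *
c,R,t=cal("side"); o=-R.T@t
def ray(u,v,z):
    d=R.T@np.array([(u-c["cx"])/c["fx"],(v-c["cy"])/c["fy"],1]); return (o+d*(z-o[2])/d[2])
f=lambda a,b:((a+.5)/7-.5+290,(b+.5)/7-.5+195)
g=ray(*f(239,179),.01); h1=ray(*f(362,202),.012); h2=ray(*f(512,229),.012)
for e in((158,172),(321,188),(240,102),(238,254)): print("rim",ray(*f(*e),.01)[:2].round(4))
print(g,h1,h2,np.linalg.norm(h1-g),np.linalg.norm(h2-g))
for a,b in((h2,g),(h2,h1)): print(np.degrees(np.arctan2(*(b-a)[1::-1])))
d=(g-h2)/np.linalg.norm(g-h2); print("grip",g-.074*d)
E
```

```text
rim [ 0.4582 -0.0919]
rim [ 0.4113 -0.1485]
rim [ 0.4694 -0.1462]
rim [ 0.4032 -0.0962]
[ 0.4352734  -0.12038331  0.01      ] [ 0.39432366 -0.15835337  0.012     ] [ 0.34654262 -0.20567296  0.012     ] 0.05588028402300427 0.12309132492064226
43.86716187427372
44.72198349732016
grip [ 0.38193026 -0.17165771  0.01120236]
```

Sizes agree (handle 56 to 123 mm from the glass against 54–126 given) and the lens yaw is about 44°. I'll go above the grip point (0.383, -0.171), pulling back from the cupboard first, with tool y turned to -46°.

Emit:
{"name": "drive_tool", "arguments": {"targets": [{"tx": 0, "ty": -1, "tz": 0, "ax": 0, "ay": 0, "az": 0, "fingers": 90}, {"tx": 0, "ty": -1, "tz": 0, "ax": 0, "ay": 0, "az": 0, "fingers": 90}, {"tx": 0, "ty": -1, "tz": 0, "ax": 0, "ay": 0, "az": 0, "fingers": 90}, {"tx": -0.5, "ty": -1, "tz": 0, "ax": 0, "ay": 0, "az": 0, "fingers": 90}, {"tx": -0.7, "ty": -0.8, "tz": 0, "ax": 0, "ay": 0, "az": 0, "fingers": 90}]}}

```text
time: 9.02
tcp_pos: [0.4101, 0.1585, 0.2066]
eef_rot: [[-0.005, 1.0, -0.003], [1.0, 0.005, 0.0], [0.0, -0.003, -1.0]]
contact_force: [-0.1, -0.3, 0.3]
finger_gap: 0.0769
```

Emit:
{"name": "drive_tool", "arguments": {"targets": [{"tx": -1, "ty": -0.5, "tz": 0, "ax": 0, "ay": 0, "az": 0, "fingers": 90}, {"tx": -1, "ty": -0.5, "tz": 0, "ax": 0, "ay": 0, "az": 0, "fingers": 90}, {"tx": -1, "ty": 0, "tz": 0, "ax": 0, "ay": 0, "az": 0, "fingers": 90}, {"tx": -1, "ty": 0, "tz": 0, "ax": 0, "ay": 0, "az": 0, "fingers": 90}, {"tx": -1, "ty": 0, "tz": 0, "ax": 0, "ay": 0, "az": 0, "fingers": 90}]}}

```text
time: 9.43
tcp_pos: [0.3823, 0.0062, 0.207]
eef_rot: [[-0.002, 1.0, -0.002], [1.0, 0.002, -0.0], [-0.0, -0.002, -1.0]]
contact_force: [0.6, -0.7, 0.2]
finger_gap: 0.0767
```

Emit:
{"name": "drive_tool", "arguments": {"targets": [{"tx": -1, "ty": 0, "tz": 0, "ax": 0, "ay": 0, "az": 0, "fingers": 90}, {"tx": -1, "ty": 0, "tz": 0, "ax": 0, "ay": 0, "az": 0, "fingers": 90}, {"tx": -1, "ty": 0, "tz": 0, "ax": 0, "ay": 0, "az": 0, "fingers": 90}, {"tx": -1, "ty": 0, "tz": 0, "ax": 0, "ay": 0, "az": 0, "fingers": 90}, {"tx": -1, "ty": 0, "tz": 0, "ax": 0, "ay": 0, "az": 0, "fingers": 90}]}}

```text
time: 9.85
tcp_pos: [0.3826, -0.1437, 0.2068]
eef_rot: [[-0.001, 1.0, -0.002], [1.0, 0.001, 0.001], [0.001, -0.002, -1.0]]
contact_force: [1.6, 0.2, -0.9]
finger_gap: 0.0771
```

Emit:
{"name": "drive_tool", "arguments": {"targets": [{"tx": -1, "ty": 0, "tz": 0, "ax": 0, "ay": 0, "az": 0, "fingers": 90}, {"tx": 0, "ty": 0, "tz": 0, "ax": 0, "ay": 0, "az": 1, "fingers": 90}, {"tx": 0, "ty": 0, "tz": 0, "ax": 0, "ay": 0, "az": 1, "fingers": 90}, {"tx": 0, "ty": 0, "tz": 0, "ax": 0, "ay": 0, "az": 1, "fingers": 90}, {"tx": 0, "ty": 0, "tz": 0, "ax": 0, "ay": 0, "az": 1, "fingers": 90}]}}

```text
time: 10.27
tcp_pos: [0.3828, -0.1724, 0.2066]
eef_rot: [[0.318, 0.948, -0.002], [0.948, -0.318, 0.001], [0.0, -0.002, -1.0]]
contact_force: [-0.1, -0.1, -0.8]
finger_gap: 0.0767
```

Emit:
{"name": "drive_tool", "arguments": {"targets": [{"tx": 0, "ty": 0, "tz": 0, "ax": 0, "ay": 0, "az": 1, "fingers": 90}, {"tx": 0, "ty": 0, "tz": 0, "ax": 0, "ay": 0, "az": 1, "fingers": 90}, {"tx": 0, "ty": 0, "tz": 0, "ax": 0, "ay": 0, "az": 1, "fingers": 90}, {"tx": 0, "ty": 0, "tz": 0, "ax": 0, "ay": 0, "az": 1, "fingers": 90}, {"tx": 0, "ty": 0, "tz": 0, "ax": 0, "ay": 0, "az": 1, "fingers": 90}]}}

```text
time: 10.68
tcp_pos: [0.3828, -0.1721, 0.2067]
eef_rot: [[0.662, 0.75, -0.002], [0.75, -0.662, 0.001], [-0.001, -0.002, -1.0]]
contact_force: [-0.4, 0.3, 0.1]
finger_gap: 0.0771
```

Emit:
{"name": "drive_tool", "arguments": {"targets": [{"tx": 0, "ty": 0, "tz": 0, "ax": 0, "ay": 0, "az": 1, "fingers": 90}, {"tx": 0, "ty": 0, "tz": 0, "ax": 0, "ay": 0, "az": 0, "fingers": 90}, {"tx": 0, "ty": 0, "tz": 0, "ax": 0, "ay": 0, "az": 0, "fingers": 90}]}}

```text
time: 10.93
tcp_pos: [0.3831, -0.1721, 0.207]
eef_rot: [[0.715, 0.699, -0.002], [0.699, -0.715, 0.001], [-0.001, -0.002, -1.0]]
contact_force: [-0.2, -0.9, 0.2]
finger_gap: 0.0767
```

```bash
python3 - <<'E'
from h import *
s=env.sense(); print(s["tcp_pos"],s["qpos"])
p,W,C=snap("wrist"); cv2.imwrite("pics/w4.png",p)
E
```

```text
[ 0.38314755 -0.17207625  0.20696173] [ 0.4751962   0.31359849 -0.15463927  2.11883744  0.07251702  0.71570586
 -0.52352946]
```

View pics/w4.png

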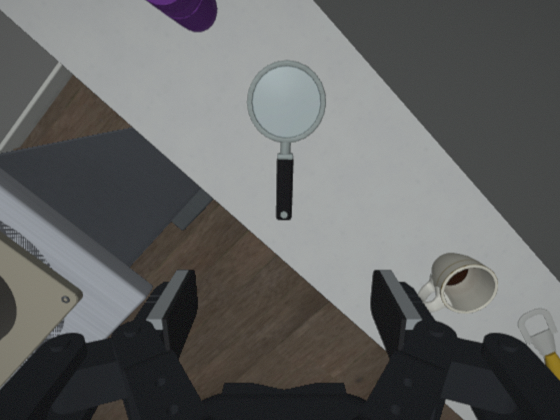

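Wrist view: rim centre at (286.5,101), handle from (286,156) to (284,218), mug at (465,280). Computing the grip point and the mug's clearance.

```bash
python3 - <<'E'
from h import *
c,R,t=cal("wrist"); o=-R.T@t
def ray(u,v,z):
    d=R.T@np.array([(u-c["cx"])/c["fx"],(v-c["cy"])/c["fy"],1]); return (o+d*(z-o[2])/d[2])
g=ray(286.5,101,.01); h1=ray(286,157,.013); h2=ray(284.3,217,.013)
print(g,h1,h2,np.linalg.norm(h1-g),np.linalg.norm(h2-g))
a=[np.arctan2(*(g-h2)[1::-1]),np.arctan2(*(h1-h2)[1::-1])]; print(np.degrees(a))
d=(g-h2)*[1,1,0]; d/=np.linalg.norm(d); G=g-.074*d; print("grip",G)
s=env.sense(); print("tool delta mm",(s["eef_rot"].T@(G-s["tcp_pos"])*1000) if hasattr(s["eef_rot"],"T") else np.array(s["eef_rot"]).T@(G-s["tcp_pos"])*1000)
W=np.load("pics/wrist.npz")["W"]; q=W[245:315,415:500].reshape(-1,3); q=q[(q[:,2]>.012)&(q[:,2]<.08)]
r=(q-G)[:,:2]; e=np.array([d[1],-d[0]]); print("mug across/along",np.percentile(r@e,[1,99]),np.percentile(r@d[:2],[1,99]),q[:,2].max())
E
```

```text
[ 0.43988234 -0.12071512  0.01      ] [ 0.39969511 -0.15944237  0.013     ] [ 0.35091488 -0.20469422  0.013     ] 0.05589108676686927 0.12237932266066898
[43.34785351 42.85108251]
grip [ 0.38606956 -0.17151064  0.01      ]
tool delta mm [  2.4975356    1.75129838 197.07238541]
mug across/along [0.15561485 0.22224284] [-0.13910639 -0.08335032] 0.055604093207180696
```

Mug is well clear and the grip point differs by only 2 mm between cameras. Trimming and descending.

Emit:
{"name": "drive_tool", "arguments": {"targets": [{"tx": 0.07, "ty": 0.05, "tz": 0.8, "ax": 0, "ay": 0, "az": 0.24, "fingers": 80}, {"tx": 0, "ty": 0, "tz": 1, "ax": 0, "ay": 0, "az": 0, "fingers": 70}, {"tx": 0, "ty": 0, "tz": 1, "ax": 0, "ay": 0, "az": 0, "fingers": 60}, {"tx": 0, "ty": 0, "tz": 1, "ax": 0, "ay": 0, "az": 0, "fingers": 60}, {"tx": 0, "ty": 0, "tz": 1, "ax": 0, "ay": 0, "az": 0, "fingers": 60}]}}

```text
time: 11.4
tcp_pos: [0.3864, -0.1719, 0.0624]
eef_rot: [[0.729, 0.685, 0.001], [0.685, -0.729, 0.0], [0.001, 0.0, -1.0]]
contact_force: [0.7, -0.9, -0.5]
finger_gap: 0.0517
```

Emit:
{"name": "drive_tool", "arguments": {"targets": [{"tx": 0, "ty": 0, "tz": 0.7, "ax": 0, "ay": 0, "az": 0, "fingers": 60}, {"tx": 0, "ty": 0, "tz": 0.5, "ax": 0, "ay": 0, "az": 0, "fingers": 60}, {"tx": 0, "ty": 0, "tz": 0.3, "ax": 0, "ay": 0, "az": 0, "fingers": 60}, {"tx": 0, "ty": 0, "tz": 0.2, "ax": 0, "ay": 0, "az": 0, "fingers": 60}, {"tx": 0, "ty": 0, "tz": 0, "ax": 0, "ay": 0, "az": 0, "fingers": 50}]}}

```text
time: 11.82
tcp_pos: [0.3838, -0.1721, 0.0192]
eef_rot: [[0.729, 0.685, -0.007], [0.685, -0.729, 0.001], [-0.004, -0.005, -1.0]]
contact_force: [0.2, 0.3, -0.8]
finger_gap: 0.0431
```

Emit:
{"name": "drive_tool", "arguments": {"targets": [{"tx": 0, "ty": 0, "tz": 0.1, "ax": 0, "ay": 0, "az": 0, "fingers": 50}, {"tx": 0, "ty": 0, "tz": 0.1, "ax": 0, "ay": 0, "az": 0, "fingers": 50}, {"tx": 0, "ty": 0, "tz": 0, "ax": 0, "ay": 0, "az": 0, "fingers": 50}, {"tx": 0, "ty": 0, "tz": 0, "ax": 0, "ay": 0, "az": 0, "fingers": 50}]}}

```text
time: 12.15
tcp_pos: [0.3845, -0.1725, 0.0146]
eef_rot: [[0.729, 0.684, -0.005], [0.684, -0.729, -0.001], [-0.005, -0.003, -1.0]]
contact_force: [-0.1, 0.3, 0.2]
finger_gap: 0.0429
```

```bash
python3 -c "
from h import *
s=env.sense();print(s['tcp_pos'],s['qpos'],s['eef_rot'],s['contact_force'])"
```

```text
[ 0.38451639 -0.17254929  0.01464329] [ 0.51794636  0.70894738 -0.23994001  2.27465945  0.73615687  0.23671755
 -1.20584993] [[ 0.72933257  0.68413963 -0.00519315]
 [ 0.68414409 -0.72934598 -0.00114261]
 [-0.00456931 -0.00271953 -0.99998586]] [-0.0903601   0.25189334  0.16129458]
```

Joint 6 is at its lower limit (0.237 against 0.23), which stops the descent. Tilting the tool 0.16 rad about the jaw axis, tips back along the handle, frees it and keeps the pads flat on the handle sides. I'll do that a little higher up.

Emit:
{"name": "drive_tool", "arguments": {"targets": [{"tx": 0, "ty": 0, "tz": -1, "ax": 0, "ay": 0, "az": 0, "fingers": 50}, {"tx": 0, "ty": 0, "tz": 0, "ax": 0, "ay": -1, "az": 0, "fingers": 50}, {"tx": 0, "ty": 0, "tz": 0, "ax": 0, "ay": -1, "az": 0, "fingers": 50}, {"tx": 0, "ty": 0, "tz": 0, "ax": 0, "ay": 0, "az": 0, "fingers": 50}, {"tx": 0, "ty": 0, "tz": 0, "ax": 0, "ay": 0, "az": 0, "fingers": 50}]}}

```text
time: 12.57
tcp_pos: [0.3857, -0.1713, 0.0447]
eef_rot: [[0.718, 0.686, -0.119], [0.677, -0.727, -0.109], [-0.162, -0.002, -0.987]]
contact_force: [-1.2, -0.7, -0.6]
finger_gap: 0.0427
```

```bash
python3 -c "
from h import *
s=env.sense();print(s['tcp_pos'],s['qpos'],s['eef_rot'],s['contact_force'])"
```

```text
[ 0.38568663 -0.17133151  0.04465202] [ 0.42186423  0.67005034 -0.27497767  2.19568932  0.67898432  0.4904286
 -1.25203401] [[ 0.71759969  0.68613496 -0.119455  ]
 [ 0.67737519 -0.72747007 -0.10931669]
 [-0.16190594 -0.00247023 -0.9868031 ]] [-1.16734541 -0.74732291 -0.57599251]
```

Plenty of slack now (q6 = 0.49). Descending 40 mm vertically and closing.

Emit:
{"name": "drive_tool", "arguments": {"targets": [{"tx": 0.08, "ty": 0, "tz": 0.5, "ax": 0, "ay": 0, "az": 0, "fingers": 50}, {"tx": 0.06, "ty": 0, "tz": 0.4, "ax": 0, "ay": 0, "az": 0, "fingers": 50}, {"tx": 0.04, "ty": 0, "tz": 0.25, "ax": 0, "ay": 0, "az": 0, "fingers": 50}, {"tx": 0.02, "ty": 0, "tz": 0.15, "ax": 0, "ay": 0, "az": 0, "fingers": 50}, {"tx": 0, "ty": 0, "tz": 0, "ax": 0, "ay": 0, "az": 0, "fingers": 50}]}}

```text
time: 12.98
tcp_pos: [0.383, -0.1728, 0.0044]
eef_rot: [[0.719, 0.684, -0.123], [0.675, -0.73, -0.11], [-0.165, -0.004, -0.986]]
contact_force: [0.5, 0.0, 0.0]
finger_gap: 0.0427
```

Emit:
{"name": "drive_tool", "arguments": {"targets": [{"tx": 0, "ty": 0, "tz": 0, "ax": 0, "ay": 0, "az": 0, "fingers": 40}, {"tx": 0, "ty": 0, "tz": 0, "ax": 0, "ay": 0, "az": 0, "fingers": 40}]}}

```text
time: 13.15
tcp_pos: [0.3842, -0.1728, 0.0054]
eef_rot: [[0.72, 0.684, -0.121], [0.675, -0.73, -0.11], [-0.164, -0.002, -0.987]]
contact_force: [-0.6, 0.1, -0.9]
finger_gap: 0.0343
```

Emit:
{"name": "drive_tool", "arguments": {"targets": [{"tx": 0, "ty": 0, "tz": 0.03, "ax": 0, "ay": 0, "az": 0, "fingers": 30}, {"tx": 0, "ty": 0, "tz": 0, "ax": 0, "ay": 0, "az": 0, "fingers": 22}, {"tx": 0, "ty": 0, "tz": 0, "ax": 0, "ay": 0, "az": 0, "fingers": 10}, {"tx": 0, "ty": 0, "tz": 0, "ax": 0, "ay": 0, "az": 0, "fingers": 5}, {"tx": 0, "ty": 0, "tz": 0, "ax": 0, "ay": 0, "az": 0, "fingers": 0}], "grip_force": 60}}

```text
time: 13.57
tcp_pos: [0.3842, -0.1728, 0.0042]
eef_rot: [[0.72, 0.684, -0.121], [0.675, -0.73, -0.11], [-0.164, -0.002, -0.986]]
contact_force: [0.5, -0.3, -0.3]
finger_gap: 0.0001
```

Emit:
{"name": "drive_tool", "arguments": {"targets": [{"tx": 0, "ty": 0, "tz": 0, "ax": 0, "ay": 0, "az": 0, "fingers": 0}, {"tx": 0, "ty": 0, "tz": 0, "ax": 0, "ay": 0, "az": 0, "fingers": 0}, {"tx": 0, "ty": 0, "tz": 0, "ax": 0, "ay": 0, "az": 0, "fingers": 0}]}}

```text
time: 13.82
tcp_pos: [0.3841, -0.1728, 0.0041]
eef_rot: [[0.72, 0.684, -0.121], [0.675, -0.73, -0.11], [-0.164, -0.003, -0.986]]
contact_force: [0.8, -0.4, 0.4]
finger_gap: 0.0003
```

The fingers shut fully, so the handle isn't between them. Looking.

```bash
python3 - <<'E'
from h import *
p,W,C=snap("wrist"); q,W2,C2=snap("side")
c=cv2.resize(q[190:270,290:410],None,fx=4.66,fy=4.66,interpolation=cv2.INTER_CUBIC)[:373,:560]
cv2.imwrite("pics/m5.png",np.vstack([cv2.resize(p[:, :],(300,225)).repeat(1,0) if 0 else cv2.copyMakeBorder(cv2.resize(p,(300,225)),0,0,0,260,0),c]))
E
```

```text
Traceback (most recent call last):
ValueError: all the input array dimensions except for the concatenation axis must match exactly, but along dimension 1, the array at index 0 has size 560 and the array at index 1 has size 559
```

```bash
python3 - <<'E'
from h import *
p=np.load("pics/wrist.npz")["p"]; q=np.load("pics/side.npz")["p"]
cv2.imwrite("pics/m6.png",np.hstack([cv2.resize(p,(400,300)),cv2.resize(q[190:270,290:397],(400,300),interpolation=cv2.INTER_CUBIC)]))
E
```

```text
(no output)
```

View pics/m6.png

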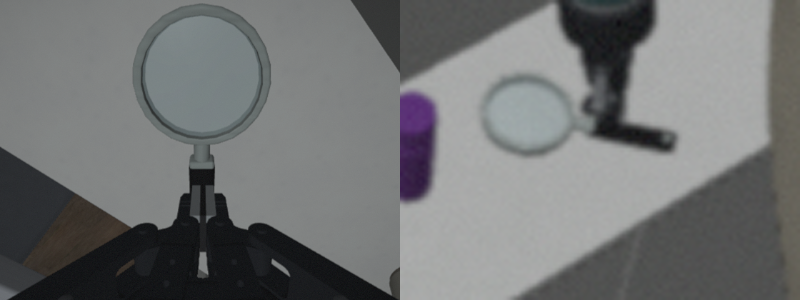

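Wrist view (left): glass centred at (202,75), and the handle runs under or between the closed pads at (202,200). The lens is still aligned with the tool. Checking heights and poses in the cloud.

```bash
python3 - <<'E'
from h import *
z=np.load("pics/wrist.npz"); W=z["W"]; p=z["p"]
for v in range(196,380,8): print(v,[tuple((W[v,u]*1000).round(0)) for u in (268,276,284,292,300)])
cv2.imwrite("pics/m7.png",cv2.resize(p[180:400,190:375],None,fx=3.2,fy=2.7,interpolation=cv2.INTER_CUBIC))
c,R,t=cal("wrist"); s=env.sense()
for P in (s["tcp_pos"],np.array(s["tcp_pos"])-.0187*np.array(s["eef_rot"])[:,2]):
    q=R@np.array(P)+t; print("tcp px",c["fx"]*q[0]/q[2]+c["cx"],c["fy"]*q[1]/q[2]+c["cy"],q[2])
E
```

```text
196 [(np.float64(408.0), np.float64(-141.0), np.float64(11.0)), (np.float64(411.0), np.float64(-143.0), np.float64(12.0)), (np.float64(413.0), np.float64(-146.0), np.float64(12.0)), (np.float64(416.0), np.float64(-149.0), np.float64(12.0)), (np.float64(418.0), np.float64(-152.0), np.float64(10.0))]
204 [(np.float64(400.0), np.float64(-147.0), np.float64(-0.0)), (np.float64(407.0), np.float64(-147.0), np.float64(10.0)), (np.float64(410.0), np.float64(-149.0), np.float64(11.0)), (np.float64(412.0), np.float64(-153.0), np.float64(9.0)), (np.float64(411.0), np.float64(-159.0), np.float64(-1.0))]
212 [(np.float64(397.0), np.float64(-150.0), np.float64(0.0)), (np.float64(404.0), np.float64(-149.0), np.float64(10.0)), (np.float64(407.0), np.float64(-152.0), np.float64(11.0)), (np.float64(409.0), np.float64(-156.0), np.float64(9.0)), (np.float64(408.0), np.float64(-162.0), np.float64(-1.0))]
220 [(np.float64(396.0), np.float64(-151.0), np.float64(6.0)), (np.float64(401.0), np.float64(-152.0), np.float64(11.0)), (np.float64(404.0), np.float64(-155.0), np.float64(12.0)), (np.float64(405.0), np
[... 5215 characters left out ...]
.float64(-151.0), np.float64(90.0)), (np.float64(386.0), np.float64(-168.0), np.float64(73.0)), (np.float64(320.0), np.float64(-234.0), np.float64(-1.0)), (np.float64(390.0), np.float64(-171.0), np.float64(73.0)), (np.float64(409.0), np.float64(-156.0), np.float64(92.0))]
372 [(np.float64(400.0), np.float64(-153.0), np.float64(92.0)), (np.float64(386.0), np.float64(-168.0), np.float64(76.0)), (np.float64(314.0), np.float64(-239.0), np.float64(-0.0)), (np.float64(390.0), np.float64(-172.0), np.float64(76.0)), (np.float64(406.0), np.float64(-159.0), np.float64(92.0))]
tcp px 283.24264636395986 257.71779805993896 0.1805002377777034
tcp px 283.1815092702496 275.27872778066694 0.16272621182917163
```

View pics/m7.png

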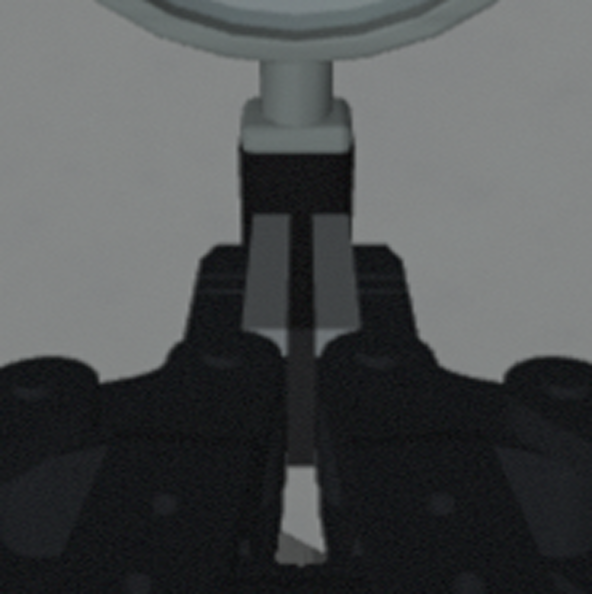

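The cloud shows the shut fingertips ending about 24 mm above the reported TCP height (front corner at z ≈ 0.026). They closed in free air above the handle (top at 0.013), and the lens hasn't moved. Reopening to about 28 mm and descending about 17 mm with force checks.

Emit:
{"name": "drive_tool", "arguments": {"targets": [{"tx": 0, "ty": 0, "tz": 0, "ax": 0, "ay": 0, "az": 0, "fingers": 36}, {"tx": 0, "ty": 0, "tz": 0, "ax": 0, "ay": 0, "az": 0, "fingers": 36}, {"tx": 0, "ty": 0, "tz": 0, "ax": 0, "ay": 0, "az": 0, "fingers": 36}, {"tx": 0, "ty": 0, "tz": 0, "ax": 0, "ay": 0, "az": 0, "fingers": 36}]}}

```text
time: 14.25
tcp_pos: [0.3841, -0.1728, 0.0041]
eef_rot: [[0.72, 0.684, -0.121], [0.675, -0.73, -0.11], [-0.164, -0.003, -0.986]]
contact_force: [-0.0, 0.4, 0.1]
finger_gap: 0.0307
```

Emit:
{"name": "drive_tool", "arguments": {"targets": [{"tx": 0.03, "ty": 0, "tz": 0.2, "ax": 0, "ay": 0, "az": 0, "fingers": 36}, {"tx": 0.02, "ty": 0, "tz": 0.15, "ax": 0, "ay": 0, "az": 0, "fingers": 36}, {"tx": 0, "ty": 0, "tz": 0, "ax": 0, "ay": 0, "az": 0, "fingers": 36}]}}

```text
time: 14.5
tcp_pos: [0.3834, -0.1728, -0.0074]
eef_rot: [[0.719, 0.684, -0.123], [0.675, -0.73, -0.11], [-0.165, -0.004, -0.986]]
contact_force: [0.4, -0.5, -0.7]
finger_gap: 0.0307
```

TCP at -7 mm with no contact, which confirms the offset. Continuing down.

Emit:
{"name": "drive_tool", "arguments": {"targets": [{"tx": 0.02, "ty": 0, "tz": 0.1, "ax": 0, "ay": 0, "az": 0, "fingers": 36}, {"tx": 0.01, "ty": 0, "tz": 0.07, "ax": 0, "ay": 0, "az": 0, "fingers": 36}, {"tx": 0, "ty": 0, "tz": 0, "ax": 0, "ay": 0, "az": 0, "fingers": 36}, {"tx": 0, "ty": 0, "tz": 0, "ax": 0, "ay": 0, "az": 0, "fingers": 36}]}}

```text
time: 14.83
tcp_pos: [0.3839, -0.1729, -0.0118]
eef_rot: [[0.719, 0.684, -0.122], [0.675, -0.73, -0.11], [-0.164, -0.003, -0.986]]
contact_force: [0.1, 0.2, 0.1]
finger_gap: 0.0309
```

```bash
python3 - <<'E'
from h import *
s=env.sense(); print(s["tcp_pos"],s["contact_force"])
p,W,C=snap("wrist"); np.set_printoptions(linewidth=200)
d=np.array([.73,.684]);
for u in range(236,336,6):
    col=W[225:300,u]; z=col[:,2]; # finger-face start: first row where z jumps upward by >5mm
    j=[(225+i,int(z[i]*1000),int(z[i+1]*1000),((col[i+1,:2]-s["tcp_pos"][:2])@d*1000).round(0)) for i in range(74) if z[i+1]-z[i]>.004]
    print(u,j[:4])
cv2.imwrite("pics/w8.png",cv2.resize(p[200:340,190:380],None,fx=3,fy=3,interpolation=cv2.INTER_CUBIC))
E
```

```text
[ 0.3838643  -0.17286702 -0.01180441] [0.05480481 0.15955427 0.13582551]
236 [(259, -1, 11, np.float64(15.0))]
242 [(259, 0, 11, np.float64(15.0))]
248 [(259, 0, 11, np.float64(16.0))]
254 []
260 []
266 []
272 []
278 []
284 []
290 []
296 []
302 [(252, 0, 7, np.float64(17.0))]
308 []
314 []
320 [(259, -1, 11, np.float64(16.0))]
326 [(259, -1, 11, np.float64(15.0))]
332 [(259, 0, 11, np.float64(16.0))]
```

Finger corners are now at z ≈ 0.010, straddling the handle symmetrically (u 248 and 320, handle centre 283). Down 6 mm more, then close.

Emit:
{"name": "drive_tool", "arguments": {"targets": [{"tx": 0.02, "ty": 0, "tz": 0.1, "ax": 0, "ay": 0, "az": 0, "fingers": 36}, {"tx": 0.01, "ty": 0, "tz": 0.1, "ax": 0, "ay": 0, "az": 0, "fingers": 36}, {"tx": 0, "ty": 0, "tz": 0, "ax": 0, "ay": 0, "az": 0, "fingers": 36}, {"tx": 0, "ty": 0, "tz": 0, "ax": 0, "ay": 0, "az": 0, "fingers": 30}]}}

```text
time: 15.22
tcp_pos: [0.3837, -0.1729, -0.0179]
eef_rot: [[0.719, 0.684, -0.122], [0.675, -0.73, -0.11], [-0.164, -0.003, -0.986]]
contact_force: [-1.4, 0.1, 0.0]
finger_gap: 0.0255
```

Emit:
{"name": "drive_tool", "arguments": {"targets": [{"tx": 0, "ty": 0, "tz": 0, "ax": 0, "ay": 0, "az": 0, "fingers": 22}, {"tx": 0, "ty": 0, "tz": 0, "ax": 0, "ay": 0, "az": 0, "fingers": 10}, {"tx": 0, "ty": 0, "tz": 0, "ax": 0, "ay": 0, "az": 0, "fingers": 0}, {"tx": 0, "ty": 0, "tz": 0, "ax": 0, "ay": 0, "az": 0, "fingers": 0}, {"tx": 0, "ty": 0, "tz": 0, "ax": 0, "ay": 0, "az": 0, "fingers": 0}]}}

```text
time: 15.63
tcp_pos: [0.3839, -0.1729, -0.0175]
eef_rot: [[0.719, 0.684, -0.121], [0.675, -0.73, -0.11], [-0.164, -0.003, -0.986]]
contact_force: [-0.5, 0.4, 5.8]
finger_gap: 0.0164
```

Gripped at 16.4 mm. Lifting 150 mm.

Emit:
{"name": "drive_tool", "arguments": {"targets": [{"tx": -0.05, "ty": 0, "tz": -0.3, "ax": 0, "ay": 0, "az": 0, "fingers": 0}, {"tx": -0.1, "ty": 0, "tz": -0.6, "ax": 0, "ay": 0, "az": 0, "fingers": 0}, {"tx": -0.16, "ty": 0, "tz": -1, "ax": 0, "ay": 0, "az": 0, "fingers": 0}, {"tx": -0.16, "ty": 0, "tz": -1, "ax": 0, "ay": 0, "az": 0, "fingers": 0}, {"tx": -0.16, "ty": 0, "tz": -1, "ax": 0, "ay": 0, "az": 0, "fingers": 0}]}}

```text
time: 16.05
tcp_pos: [0.3839, -0.1727, 0.1018]
eef_rot: [[0.719, 0.684, -0.123], [0.675, -0.73, -0.109], [-0.164, -0.004, -0.986]]
contact_force: [0.6, -0.7, -2.1]
finger_gap: 0.0155
```

Emit:
{"name": "drive_tool", "arguments": {"targets": [{"tx": -0.16, "ty": 0, "tz": -1, "ax": 0, "ay": 0, "az": 0, "fingers": 0}, {"tx": 0, "ty": 0, "tz": 0, "ax": 0, "ay": 0, "az": 0, "fingers": 0}, {"tx": 0, "ty": 0, "tz": 0, "ax": 0, "ay": 0, "az": 0, "fingers": 0}]}}

```text
time: 16.3
tcp_pos: [0.3857, -0.1734, 0.1323]
eef_rot: [[0.721, 0.683, -0.118], [0.674, -0.73, -0.111], [-0.162, 0.001, -0.987]]
contact_force: [0.4, 0.0, -0.8]
finger_gap: 0.0159
```

```bash
cat > lens.py <<'E'
from h import *
from scipy.optimize import least_squares
s=env.sense(); T=np.array(s["tcp_pos"]); E=np.array(s["eef_rot"]); np.set_printoptions(suppress=True,precision=4)
p,W,C=snap("wrist"); cv2.imwrite("pics/wl.png",p)
L=(W-T)@E   # tool coords
m=(L[...,0]>.015)&(L[...,0]<.13)&(abs(L[...,1])<.06)&(L[...,2]>-.06)&(L[...,2]<.03)&~np.isnan(L[...,0])
q=W[m]
# plane fit robust then circle of outline
r=least_squares(lambda a:a[0]*(q[:,0]-T[0])+a[1]*(q[:,1]-T[1])+a[2]-q[:,2],[0,0,T[2]],loss="soft_l1",f_scale=.002).x
n=np.array([-r[0],-r[1],1]); n/=np.linalg.norm(n)
k=abs((q-T-[0,0,r[2]])@n)<.006
ql=L[m][k]; print("n pts",len(q),k.sum(),"normal",n,"tilt",np.arccos(n[2]))
ring=ql[(ql[:,0]>.02)]
h=cv2.convexHull(ring[:,:2].astype(np.float32)*1000)
c,rad=cv2.minEnclosingCircle(h[h[:,0,0]>40]); print("circle tool mm",c,rad)
cc=np.array(c)/1000; g=q[k][np.argsort(np.linalg.norm(ql[:,:2]-cc,axis=1))]
near=(np.linalg.norm(ql[:,:2]-cc,axis=1)<.046); P=T+E@np.array([cc[0],cc[1],np.median(ql[near][:,2])])
print("lens top near centre world",P,"tcp",T,"gap",s["finger_gap"],"F",s["contact_force"],"q",np.array(s["qpos"]))
E
python3 lens.py
```

```text
n pts 41049 0 normal [-0.0001  0.0041  1.    ] tilt 0.004079948289435436Traceback (most recent call last):
  File "lens.py", line 15, in <module>
    c,rad=cv2.minEnclosingCircle(h[h[:,0,0]>40]); print("circle tool mm",c,rad)
                                   ~^^^^^^^
TypeError: 'NoneType' object is not subscriptable
```

```bash
sed -i 's/(q-T-\[0,0,r\[2\]\])@n/(q-[T[0],T[1],r[2]])@n/' lens.py; python3 lens.py
```

```text
n pts 41007 40989 normal [0.003  0.0033 1.    ] tilt 0.0044335013859189
circle tool mm (69.56324768066406, 0.10402524471282959) 39.66758728027344
lens top near centre world [ 0.4394 -0.1221  0.1575] tcp [ 0.3846 -0.1732  0.1312] gap 0.016156356401092507 F [-0.5692 -0.7786 -1.1431] q [ 0.5384  0.513  -0.4255  2.135   0.5235  0.71   -1.0974]
```

The lens is level (tilt 0.004 rad), rim radius 39.7 mm, and glass centre 75 mm ahead of the TCP. I'll turn 27° about the vertical first (handle clear of the purple jar and cupboard), then traverse.

Emit:
{"name": "drive_tool", "arguments": {"targets": [{"tx": 0, "ty": 0, "tz": 0, "ax": -0.16, "ay": 0, "az": -0.97, "fingers": 0}, {"tx": 0, "ty": 0, "tz": 0, "ax": -0.16, "ay": 0, "az": -0.97, "fingers": 0}, {"tx": 0, "ty": 0, "tz": 0, "ax": -0.16, "ay": 0, "az": -0.97, "fingers": 0}, {"tx": 0, "ty": 0, "tz": 0, "ax": -0.16, "ay": 0, "az": -0.97, "fingers": 0}, {"tx": 0, "ty": 0, "tz": 0, "ax": -0.16, "ay": 0, "az": -0.97, "fingers": 0}]}}

```text
time: 16.82
tcp_pos: [0.3836, -0.1723, 0.1296]
eef_rot: [[0.402, 0.913, -0.072], [0.901, -0.408, -0.146], [-0.163, -0.006, -0.987]]
contact_force: [-0.4, -0.5, -1.0]
finger_gap: 0.0157
```

Emit:
{"name": "drive_tool", "arguments": {"targets": [{"tx": 0, "ty": 0, "tz": 0, "ax": -0.16, "ay": 0, "az": -0.97, "fingers": 0}, {"tx": 0, "ty": 0, "tz": 0, "ax": 0, "ay": 0, "az": 0, "fingers": 0}, {"tx": 0, "ty": 0, "tz": 0, "ax": 0, "ay": 0, "az": 0, "fingers": 0}]}}

```text
time: 17.07
tcp_pos: [0.3837, -0.1724, 0.1301]
eef_rot: [[0.335, 0.94, -0.061], [0.928, -0.341, -0.151], [-0.162, -0.006, -0.987]]
contact_force: [1.2, -0.0, -1.1]
finger_gap: 0.0161
```

```bash
python3 lens.py; python3 - <<'E'
from h import *
s=env.sense(); E=np.array(s["eef_rot"]); T=np.array(s["tcp_pos"]); print(E)
d=E[:2,0]/np.linalg.norm(E[:2,0]); F=np.array([.4393-.0749*d[0],.1488-.0749*d[1],T[2]]); print(F, E.T@(F-T)/.03, "up", E.T@[0,0,1])
E
```

```text
n pts 41018 40994 normal [0.0038 0.0014 1.    ] tilt 0.004031016170162222
circle tool mm (69.21855163574219, 0.3054545819759369) 39.843143463134766
lens top near centre world [ 0.4095 -0.1025  0.1565] tcp [ 0.3837 -0.1724  0.1301] gap 0.016119165165501496 F [ 1.233  -0.0262 -1.0884] q [ 0.5816  0.4998 -0.5135  2.2009  0.68    0.6589 -0.8084]
[[ 0.33582118  0.94002141 -0.05986555]
 [ 0.92781181 -0.34108162 -0.1510913 ]
 [-0.1624481  -0.00480431 -0.98670539]]
[0.41380839 0.0783714  0.13030129] [ 8.09312219 -1.92320993 -1.32306219] up [-0.1624481  -0.00480431 -0.98670539]
```

Emit:
{"name": "drive_tool", "arguments": {"targets": [{"tx": 0.5, "ty": -0.12, "tz": -0.08, "ax": 0, "ay": 0, "az": 0, "fingers": 0}, {"tx": 0.9, "ty": -0.21, "tz": -0.15, "ax": 0, "ay": 0, "az": 0, "fingers": 0}, {"tx": 0.9, "ty": -0.21, "tz": -0.15, "ax": 0, "ay": 0, "az": 0, "fingers": 0}, {"tx": 0.9, "ty": -0.21, "tz": -0.15, "ax": 0, "ay": 0, "az": 0, "fingers": 0}, {"tx": 0.9, "ty": -0.21, "tz": -0.15, "ax": 0, "ay": 0, "az": 0, "fingers": 0}]}}

```text
time: 17.53
tcp_pos: [0.3999, -0.0445, 0.131]
eef_rot: [[0.336, 0.94, -0.059], [0.928, -0.341, -0.152], [-0.163, -0.003, -0.987]]
contact_force: [-0.5, -0.4, -0.7]
finger_gap: 0.0162
```

Emit:
{"name": "drive_tool", "arguments": {"targets": [{"tx": 0.9, "ty": -0.21, "tz": -0.15, "ax": 0, "ay": 0, "az": 0, "fingers": 0}, {"tx": 0.9, "ty": -0.21, "tz": -0.15, "ax": 0, "ay": 0, "az": 0, "fingers": 0}, {"tx": 0.9, "ty": -0.21, "tz": -0.15, "ax": 0, "ay": 0, "az": 0, "fingers": 0}, {"tx": 0.8, "ty": -0.2, "tz": -0.13, "ax": 0, "ay": 0, "az": 0, "fingers": 0}, {"tx": 0.5, "ty": -0.12, "tz": -0.08, "ax": 0, "ay": 0, "az": 0, "fingers": 0}]}}

```text
time: 17.95
tcp_pos: [0.4148, 0.0818, 0.1312]
eef_rot: [[0.333, 0.941, -0.057], [0.929, -0.338, -0.15], [-0.16, -0.003, -0.987]]
contact_force: [0.5, -0.3, -1.6]
finger_gap: 0.0163
```

Emit:
{"name": "drive_tool", "arguments": {"targets": [{"tx": 0, "ty": 0, "tz": 0, "ax": 0, "ay": 0, "az": 0, "fingers": 0}, {"tx": 0, "ty": 0, "tz": 0, "ax": 0, "ay": 0, "az": 0, "fingers": 0}, {"tx": 0, "ty": 0, "tz": 0, "ax": 0, "ay": 0, "az": 0, "fingers": 0}]}}

```text
time: 18.2
tcp_pos: [0.4139, 0.0771, 0.1311]
eef_rot: [[0.336, 0.94, -0.059], [0.928, -0.341, -0.153], [-0.164, -0.004, -0.986]]
contact_force: [0.6, -0.7, -0.7]
finger_gap: 0.016
```

```bash
python3 lens.py; python3 - <<'E'
from h import *
W=np.load("pics/wrist.npz")["W"]; q=W.reshape(-1,3); q=q[(abs(q[:,0]-.439)<.045)&(abs(q[:,1]-.149)<.07)&(q[:,2]>.017)&(q[:,2]<.03)]
print("lid visible",len(q),np.percentile(q,[1,99],0) if len(q) else 0)
E
```

```text
n pts 40982 40963 normal [0.0025 0.0042 1.    ] tilt 0.004888177742430265
circle tool mm (69.55128479003906, 0.1484798640012741) 39.86940383911133
lens top near centre world [0.4396 0.1474 0.1573] tcp [0.4139 0.0771 0.1311] gap 0.01604537627463739 F [ 0.5722 -0.736  -0.6675] q [ 0.0413  0.5463 -0.5734  2.1154  0.5813  0.7751 -1.2933]
lid visible 229 [[0.41637952 0.18839473 0.01849126]
 [0.46713363 0.20091405 0.02500769]]
```

Glass is at (0.4396, 0.1474) and the lid's centre at (0.4393, 0.1488). Descending 51 mm straight down.

Emit:
{"name": "drive_tool", "arguments": {"targets": [{"tx": 0.1, "ty": 0, "tz": 0.4, "ax": 0, "ay": 0, "az": 0, "fingers": 0}, {"tx": 0.08, "ty": 0, "tz": 0.5, "ax": 0, "ay": 0, "az": 0, "fingers": 0}, {"tx": 0.06, "ty": 0, "tz": 0.4, "ax": 0, "ay": 0, "az": 0, "fingers": 0}, {"tx": 0.05, "ty": 0, "tz": 0.28, "ax": 0, "ay": 0, "az": 0, "fingers": 0}, {"tx": 0.02, "ty": 0, "tz": 0.1, "ax": 0, "ay": 0, "az": 0, "fingers": 0}]}}

```text
time: 18.67
tcp_pos: [0.4138, 0.0779, 0.0793]
eef_rot: [[0.336, 0.94, -0.06], [0.927, -0.341, -0.153], [-0.164, -0.004, -0.986]]
contact_force: [-0.1, 0.5, -0.4]
finger_gap: 0.0167
```

Emit:
{"name": "drive_tool", "arguments": {"targets": [{"tx": 0, "ty": 0, "tz": 0, "ax": 0, "ay": 0, "az": 0, "fingers": 0}, {"tx": 0, "ty": 0, "tz": 0, "ax": 0, "ay": 0, "az": 0, "fingers": 0}, {"tx": 0, "ty": 0, "tz": 0, "ax": 0, "ay": 0, "az": 0, "fingers": 0}, {"tx": 0, "ty": 0, "tz": 0, "ax": 0, "ay": 0, "az": 0, "fingers": 0}, {"tx": 0, "ty": 0, "tz": 0, "ax": 0, "ay": 0, "az": 0, "fingers": 0}]}}

```text
time: 19.08
tcp_pos: [0.4149, 0.0794, 0.0807]
eef_rot: [[0.335, 0.941, -0.057], [0.928, -0.339, -0.152], [-0.162, -0.002, -0.987]]
contact_force: [-0.7, 0.4, -0.8]
finger_gap: 0.0163
```

```bash
python3 lens.py; python3 - <<'E'
from h import *
s=env.sense(); print("qd",np.abs(s["qd"]).max(),s["time"])
p,W,C=snap("side"); cv2.imwrite("pics/s9.png",cv2.resize(p[160:330,140:380],None,fx=3,fy=3,interpolation=cv2.INTER_CUBIC))
for n,y in((1,.301),(2,.25),(3,.198),(4,.146)):
    q=W.reshape(-1,3); q=q[(abs(q[:,0]-.556)<.026)&(abs(q[:,1]-y)<.026)&(q[:,2]>.122)&(q[:,2]<.14)]
    if len(q): a,b=np.percentile(q,[1,99],0); print(n,len(q),((a+b)/2).round(4))
q=W.reshape(-1,3); q=q[(abs(q[:,0]-.439)<.045)&(abs(q[:,1]-.149)<.06)]
for lo,hi in((.017,.03),(.095,.12)):
    r=q[(q[:,2]>lo)&(q[:,2]<hi)]; print(lo,len(r),np.percentile(r,[1,50,99],0).round(4))
E
```

```text
n pts 41003 40980 normal [0.0003 0.0026 1.    ] tilt 0.0025850578234805945
circle tool mm (69.2399673461914, 0.31204789876937866) 39.75790786743164
lens top near centre world [0.4405 0.1494 0.1071] tcp [0.4149 0.0794 0.0807] gap 0.01634661244652872 F [-0.7032  0.4427 -0.8322] q [-0.0195  0.633  -0.5008  2.1536  0.6863  0.6614 -1.3975]
qd 0.0024034069316426583 19.1333
1 161 [0.5567 0.3007 0.1281]
2 156 [0.5551 0.2506 0.1279]
3 153 [0.5563 0.1986 0.128 ]
4 143 [0.5548 0.1459 0.1281]
0.017 460 [[0.4074 0.0962 0.0171]
 [0.431  0.1596 0.0208]
 [0.4676 0.1988 0.0265]]
0.095 619 [[0.4    0.0985 0.0995]
 [0.4369 0.1479 0.1065]
 [0.4763 0.1863 0.1138]]
```

View pics/s9.png

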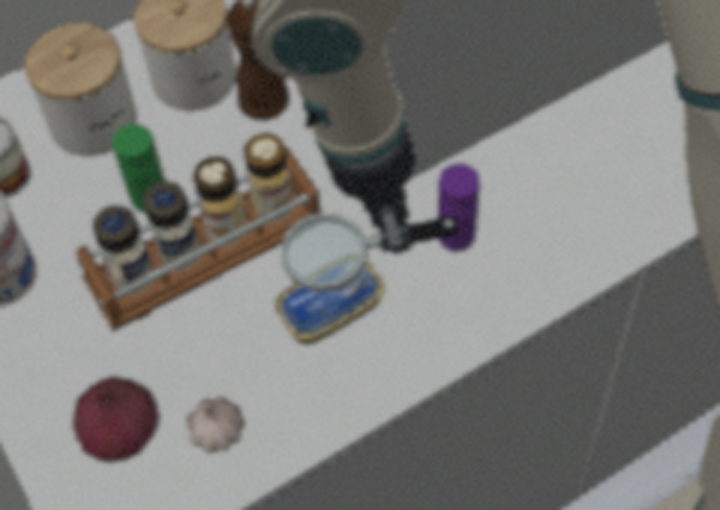

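Final view: the row of four is complete. The lens, at (327,250), is held over the tin, which stands where it was at (330,300). The purple jar is still standing at (460,205). Handing in.

```bash
python3 -c "
from h import *
print(order.finish_job())"
```

```text
the job is handed in; nothing more can be done
None
```

The jar from the tin now stands in the empty bay (bay 3) and has been let go. The lens is held level over the lid with a 60 N grip. I handed the job in at about 19 s of the 54 s allowed; no verdict is reported.

**Last checks:**
- **Jars:** all four caps are at the same height (0.128 m) and in line. Jar 3 is at (0.556, 0.199).
- **Lens centring:** the glass is at (0.4405, 0.149) and the lid centre at about (0.439, 0.149).
- **Lens height and tilt:** the glass is about 80 mm above the lid, give or take 2 mm, and the tilt is about 0.003 rad.
- **Steadiness:** the arm was at rest.
- **Surroundings:** the tin's outline matches the start within a few millimetres. The onion, garlic and purple jar look undisturbed in the last picture. I did not re-measure the mug.

**What disagreed:**
- **Fingertip position:** the fingertips end about 20–24 mm behind the stated tool point (TCP). My first close on the handle met only air above it. I saw this in the depth data, went lower and gripped it.
- **Joint 6 limit:** straight-down reach at the lens was blocked by this joint's limit. I gripped with the tool tilted 0.16 rad about the jaw axis, and the lens itself stayed level.

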